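# Unclip the upper slide tray from the nested pair and lay it on the blotting sheet

## Robot

A 6-joint arm with a two-finger parallel gripper is mounted at the origin on a cart in front of the work surface, level with it; the furniture and walls round the work are solid. World frame = base frame: x ahead of the robot, y to its left, z up, the work surface at z = 0. Lengths are in mm, angles in degrees, forces in N, time in s.
With the tool pointing down it reaches from about 325 to 750 mm from the base axis. Payload 7.6 kg.
Tool frame: the origin (TCP) lies on the centre line of the jaws, within the pads' length; the fingertips stand 14 mm ahead of it and the grasp point (between the pads) lies 5 mm behind it; x points along the fingers, y is the direction in which the jaws open and shut, and the axes are right-handed (so a half turn about x gives the same grasp; the last joint's range is limited). The gripper opens to 85 mm and grips with 20 to 120 N. Pads are 22 mm wide; open, the fingers measure 114 mm over their backs; the gripper's body (76 mm by 85 mm) begins 54 mm behind the grasp point. The pads swing forward as they close: fully open they stand 13 mm farther back than shut.
Start: joints at [-70.892, 2.991, 80.254, -0, 96.75, -4.028], TCP at [206.306, -482.786, 245.323] pointing down, gripper open.
Joint ranges: [-166.34, 166.34], [-52.06, 124.39], [6.96, 135.62], [-60.46, 240.46], [14.63, 156.25], [-167.68, 167.68]. Speed limits (degrees/s): [147.25, 147.25, 172.46, 180, 180, 180].

## Interface

Orientations are given as a 3x3 rotation matrix whose columns are the frame's x, y, z axes.
In Python, from workcell import sensors, optics, env gives the robot as it stands.
- The arm moves only by the shell command python3 -m creep 'ROWS' [FORCE]. ROWS is JSON, a list of rows, each an object of numbers: "tx", "ty", "tz": the shift along the tool's x, y, z in mm; "wx", "wy", "wz": the turn, a rotation vector about the tool's x, y, z in rad; "gripper": the closure, from -1 (fully open) to 1 (shut). In form: [{"tx": .., "ty": .., "tz": .., "wx": .., "wy": .., "wz": .., "gripper": ..}, ...]. A call has 1 to 12 rows; each row is the pose to reach, as a shift and turn from the pose commanded when the call began, along the tool's axes at that moment; what a row does not reach only later rows make up. A row lasts 1/8 s, in which the tool goes at most 62.5 mm and 10.7 degrees, less where a joint would pass 70% of its speed; a pose out of reach is approached as far as the arm can. A call with a gripper value outside its range is refused whole. The fingers move at their own pace and stop on an object; FORCE is the grip in N (left out, the last holds). Time passes only in rows, so rows that repeat a pose let the fingers close. It gives the time, the measured TCP pose, the force and the opening at its end, in the units of the state.
- sensors.observe(): the state, without advancing time (a new reading comes with each control period).
- optics.capture(name): name is "scene" or "side" or "wrist"; returns the picture (420x560x3 uint8, blue, green, red); there is no depth.
- optics.calibration(name): a dict with "fx", "fy", "cx", "cy" (pixels), "rvec" (rotation vector, rad) and "tvec" (3), from world to camera coordinates, as OpenCV has them; the wrist camera has in their place "tool_from_camera" (4x4, takes a point from camera to tool coordinates, whose origin is the TCP and whose axes are the tool frame's). Camera axes: x right, y down, z forward; pixel columns grow to the right and rows downward; lengths in mm; the calibration is good to about 2 mm. A picture is of the moment at which its call begins: read the wrist's pose just before it. calibration takes no time and is no camera call.
- env.hand_in(): hands the job in, once; it reports no verdict.
The state is a dict: "t": time; "joints": joint angles; "qd": joint speeds; "joint_efforts": joint torques, N m; "position": TCP position; "ee_rot": TCP orientation; "force": force on the tool from outside, world axes, zero at the start; "ft_torque": the same for the moment, N m; "opening": finger opening in mm.
Only numpy, scipy, OpenCV 4.12 (cv2) and the standard library are available. Lean on these libraries where they do the work, as an engineer would, in place of code of your own. Each camera call takes 0.05 s, during which the arm holds its last target.

## Task

Two stamped steel slide trays stand on the desk, one clipped tightly into the other, and the lower one holds freshly mounted slides. Pulling on the upper tray would bring the lower one up with it, so press down on the upper tray's oval thumb button, just hard enough and no harder, until it rocks out of the spring clips; then lift it off by its pull tab and lay it flat, without dropping it, in the middle of the grey blotting sheet and lengthwise along it. The lower tray must stay standing flat on the desk where it is, and the jar, the small bottle and the little box near the trays must not be knocked about.

Things in the scene. Friction and masses are not known exactly. Their poses are not given: they have to be found in the camera images.
- upper_tray: Upper tray, pressed stainless-steel pan, 0.19 kg: floor 128 x 62 mm, mouth 144 x 72 mm, 24 mm high, with a flange round the mouth, 92 mm wide over the sides; its own two upright clips, at x = +20 mm, make it 104 mm wide and stand 15 mm above the flange. Origin: centre of the floor's underside. x runs along the tray from its pull tab to its broad thumb end, y across, z up out of the pan.
- upper_base (a point): Centre of the underside of the upper tray's floor, axes as the tray's; 10 mm above the desk while nested. Four feet under the side flanges, at x = -62 and +30 mm, stand on the lower tray's flange. Once out of the clips the tray stays loose, resting on the clip noses, tilted some 6 degrees with the tab end up, and lifts off freely.
- upper_thumb (a point): Where to press: centre of the top of the oval button embossed on the broad thumb end, 83 mm from the tray's centre along x, 26 mm above its underside. The button is 12 mm (x) by 40 mm (y), 2 mm high, with 8 mm of air under the flange. About 7 N (6 to 9 N) rocks the tray about its feet at x = +30 mm: it gives suddenly and this end sinks 5 mm in all, on to stop feet. Over 15 N only forces the trays together or tips both.
- upper_tab (a point): Centre of the grip of the upper tray's pull tab, at the other end, 111 mm from the tray's centre along -x, 19.5 mm above its underside (half-way up the grip). The grip is 34 mm wide (y), 26 mm long (x) and 9 mm high with upright sides, nothing under it. The lower tray's thumb end reaches to 19 mm from this point and its top is 3.5 mm lower than it while nested. Axes as the tray's.
- lower_clips (a point): Midway between the lower tray's two spring clips, at the height of their noses (36 mm above the desk), over the upper tray's x = -20 mm. The clips stand at y = +49 and -49 mm; their 4 mm thick noses reach 1.3 mm over the upper tray's side edges and hold it down with 4 to 5 N, more than the lower tray weighs.
- lower_base (a point): Centre of the underside of the lower tray's floor, on the desk. The lower tray is the same as the upper one, turned end for end, so its pull tab sticks out under the upper tray's thumb end, 10 mm lower, and its x axis points the other way. Two glass slides lie in it. It stands free on the desk.
- sheet_top (a point): Centre of the grey blotting sheet lying fixed on the desk, 270 x 150 mm and 1.2 mm thick; x runs along its length, y across it, z up.
- lower_tray: The lower tray, same size as the upper one; same origin and axes as lower_base.
- label_jar: Small glass jar, 54 mm wide, 56 mm high, a bystander; origin in the middle of its underside, z up.
- dropper_bottle: Small amber bottle, 27 mm wide, 70 mm high, a bystander; origin in the middle of its underside, z up.
- coverglass_box: Little grey-blue box of cover glasses, 28 x 32 x 15 mm, a bystander; origin in the middle of its underside, z up.

How it is judged:
By the outcome, as a careful person would: the job done as asked, in the order asked, and still so for the second after the job is handed in, with the robot touching nothing.
It also fails if it takes over 51 s, if anything falls off the work surface, if the arm or the gripper's body presses on something with over 40 N, if the wrist force passes 120 N, or if a joint passes its speed limit or range.

## Working session

There is one attempt and no reset: what is moved stays moved. The work goes in short steps, Python scripts to look and compute and a shell command to move; the robot and the scene stay as the last step left them, time stands still between calls to the robot, and variables do not carry over. Pictures are saved under pics/ and viewed, and the job is handed in when it is done.

```bash
ls; mkdir -p pics; python3 - <<'E'
from workcell import sensors, optics, env
import cv2
s=sensors.observe();print(s)
for n in("scene","side","wrist"):
    im=optics.capture(n);cv2.imwrite(f"pics/{n}0.png",im);print(n,optics.calibration(n))
E
```

```text
pics
{'t': 0.0, 'joints': array([-7.08928334e+01,  3.02490654e+00,  8.03148975e+01, -7.33078972e-04,
        9.67483377e+01, -4.02746551e+00]), 'qd': array([-0.05046983,  0.05108538,  0.01374525,  0.04855364, -0.01694966,
        0.01763443]), 'joint_efforts': array([-8.61567860e-04, -3.81666827e+01, -3.60185409e+01, -1.56045512e-04,
        6.30264767e-03,  3.15637607e-06]), 'position': array([ 206.19692373, -482.50255885,  244.47697919]), 'ee_rot': array([[-5.15567942e-04,  3.92891256e-01, -9.19584795e-01],
       [ 1.44945295e-03, -9.19583658e-01, -3.92891583e-01],
       [-9.99998817e-01, -1.53545720e-03, -9.53695353e-05]]), 'force': array([-0.28456117,  0.2518091 ,  0.53704478]), 'ft_torque': array([0.01040812, 0.05607892, 0.00780055]), 'opening': 85.05705343279102}
scene {'fx': 502.70989719640363, 'fy': 502.70989719640363, 'cx': 279.09316574717764, 'cy': 205.37250646778077, 'rvec': array([ 1.16850522, -2.45773037,  0.86195186]), 'tvec': array([421.11525221, 357.54801065, 735.42541868])}
side {'fx': 536.7051261122014, 'fy': 536.7051261122014, 'cx': 269.8881698226727, 'cy': 209.49862194981938, 'rvec': array([ 0.02767692,  2.73983576, -1.50115956]), 'tvec': array([ 598.69867484,    2.054742  , 1070.80867259])}
wrist {'fx': 375.18745129085875, 'fy': 375.18745129085875, 'cx': 275.8241295778507, 'cy': 210.6725592298638, 'tool_from_camera': array([[ 4.43243014e-04, -2.58173221e-01,  9.66098541e-01,
        -1.28855549e+02],
       [ 9.99999710e-01, -4.83439635e-04, -5.87987693e-04,
        -1.42755171e-02],
       [ 6.18853002e-04,  9.66098522e-01,  2.58172932e-01,
        -6.47053632e+01],
       [ 0.00000000e+00,  0.00000000e+00,  0.00000000e+00,
         1.00000000e+00]])}
```

View pics/scene0.png

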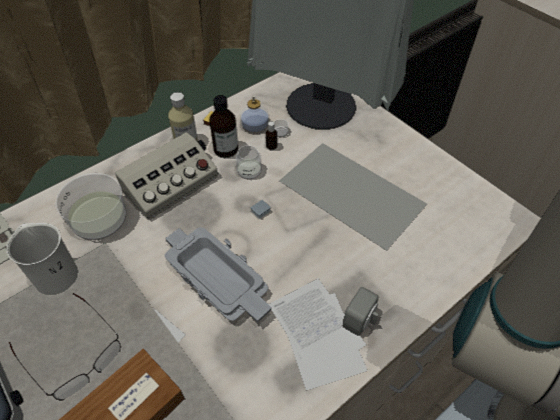

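View pics/side0.png

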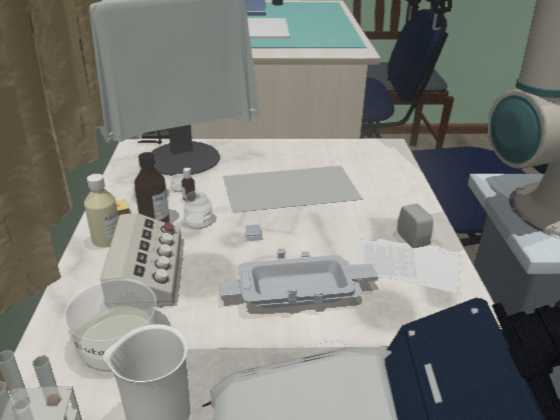

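View pics/wrist0.png

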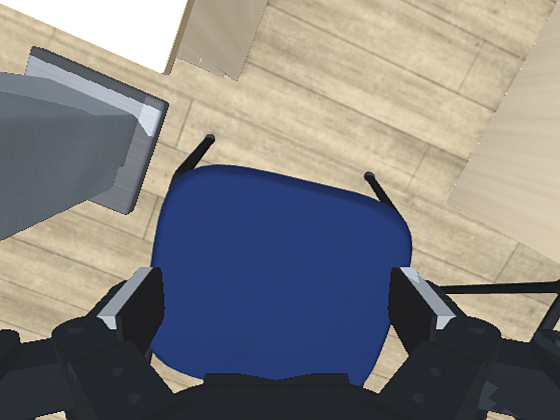

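The trays are at about (215,275) in the scene view and (300,280) in the side view. The sheet is at (352,195) in the scene view. The box is at (260,209), the jar at (249,165) and the bottle at (271,137). I'll zoom in on the trays.

```bash
cat > h.py <<'E'
import cv2,numpy as np
from workcell import sensors, optics, env
def cam(n):
    c=optics.calibration(n);K=np.array([[c['fx'],0,c['cx']],[0,c['fy'],c['cy']],[0,0,1]])
    if 'rvec' in c:
        R=cv2.Rodrigues(c['rvec'])[0];return K,R,c['tvec']
    s=sensors.observe();T=np.eye(4);T[:3,:3]=s['ee_rot'];T[:3,3]=s['position']
    W=T@c['tool_from_camera'];R=W[:3,:3].T;return K,R,-R@W[:3,3]
def ray(C,u,v):
    K,R,t=C;d=R.T@np.linalg.solve(K,[u,v,1]);return -R.T@t,d
def onz(C,u,v,z):
    o,d=ray(C,u,v);return o+d*(z-o[2])/d[2]
def proj(C,p):
    K,R,t=C;q=K@(R@np.asarray(p,float)+t);return q[:2]/q[2]
def tri(C1,p1,C2,p2):
    o1,d1=ray(C1,*p1);o2,d2=ray(C2,*p2)
    s=np.linalg.lstsq(np.c_[d1,-d2],o2-o1,rcond=None)[0]
    a=o1+s[0]*d1;b=o2+s[1]*d2;return (a+b)/2,np.linalg.norm(a-b)
E
python3 - <<'E'
import cv2
a=cv2.imread('pics/scene0.png')[215:335,150:290];cv2.imwrite('pics/sc_z.png',cv2.resize(a,None,fx=5,fy=5,interpolation=cv2.INTER_CUBIC))
a=cv2.imread('pics/side0.png')[235:320,210:390];cv2.imwrite('pics/si_z.png',cv2.resize(a,None,fx=4.4,fy=4.4,interpolation=cv2.INTER_CUBIC))
E
```

```text
(no output)
```

View pics/sc_z.png

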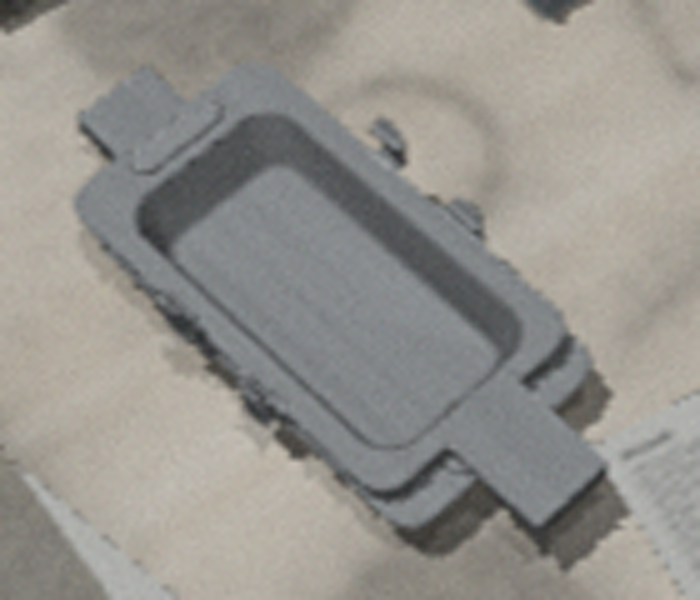

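View pics/si_z.png

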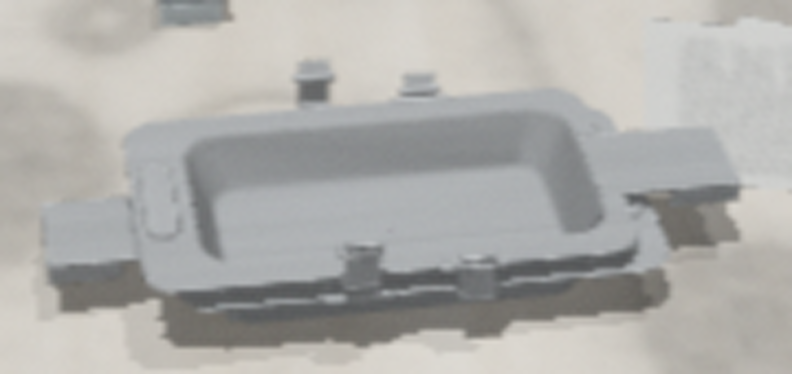

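The thumb button is at the far-left end: scene (185.6,242.4), side (247,280.5). The pull tab is at the near end, with its outer corners at scene (271,307) and (258,320).

```bash
python3 - <<'E'
from h import *
S=cam('scene');D=cam('side')
z=lambda x,y:(150+x/5-.4,215+y/5-.4)
w=lambda x,y:(210+x/4.4-.4,235+y/4.4-.4)
b=z(178,137);bs=w(163,200)
print('button scene z36',onz(S,*b,36),'side',onz(D,*bs,36),tri(S,b,D,bs))
for n,p,q in(('tabR',z(605,462),w(740,188)),('tabL',z(540,525),w(710,130))):
    print(n,onz(S,*p,34))
for n,q in(('sideA',w(740,186)),('sideB',w(712,130))): print(n,onz(D,*q,34))
# sheet corners by colour
for n,C,roi in(('scene',S,(130,255,270,440)),('side',D,(160,215,215,370))):
    im=cv2.imread(f'pics/{n}0.png');m=np.zeros(im.shape[:2],np.uint8)
    r=roi;sub=cv2.GaussianBlur(im,(5,5),0)
    cx,cy=((352,195) if n=='scene' else (290,188));c=sub[cy,cx].astype(int);print(c)
    mm=(np.abs(sub.astype(int)-c).max(2)<14).astype(np.uint8);m[r[0]:r[1],r[2]:r[3]]=mm[r[0]:r[1],r[2]:r[3]]
    cs=max(cv2.findContours(m,0,1)[0],key=cv2.contourArea)
    h=cv2.convexHull(cs);a=cv2.approxPolyDP(h,6,True)[:,0];print(a.tolist())
    P=np.array([onz(C,*p,1.2) for p in a]);print(P.round(1));
    L=np.array([np.linalg.norm(P[i]-P[i-1]) for i in range(len(P))]);print(L)
    mu=cv2.moments(cs);print('ctr',P.mean(0),onz(C,mu['m10']/mu['m00'],mu['m01']/mu['m00'],1.2))
for n,p in(('box',(260,214)),('jar',(249,176)),('bottle',(271,148))): print(n,onz(S,*p,0))
E
```

```text
button scene z36 [641.17211108 243.55708499  36.        ] side [640.90289855 246.40714596  36.        ] (array([641.47504186, 243.60050707,  34.37101424]), np.float64(1.5080541462605335))
tabR [439.99112436 203.29091037  34.        ]
tabL [435.60130685 234.15816121  34.        ]
sideA [435.85483575 239.61233962  34.        ]
sideB [439.97374678 207.61157407  34.        ]
[122 128 127]
[[280, 180], [323, 144], [425, 205], [385, 249]]
[[ 673.    -6.9    1.2]
 [ 695.7 -150.2    1.2]
 [ 434.3 -192.3    1.2]
 [ 411.4  -50.9    1.2]]
[265.23070611 145.15797385 264.76112017 143.27588254]
ctr [ 553.57235437 -100.07406136    1.2       ] [544.00186064 -98.58063008   1.2       ]
[167 172 171]
[[361, 199], [234, 212], [224, 177], [339, 166]]
[[ 410.9  -47.4    1.2]
 [ 669.5   -1.8    1.2]
 [ 695.9 -143.4    1.2]
 [ 437.  -191.7    1.2]]
[146.63121136 262.57301638 144.09843441 263.39250207]
ctr [553.31836186 -96.08319512   1.2       ] [556.31506206 -90.76906895   1.2       ]
box [628.51499368  81.11974484   0.        ]
jar [724.42857904  36.53899331   0.        ]
bottle [760.67640314 -52.36006334   0.        ]
```

```bash
python3 -m creep '[{"tx":-5,"ty":-521,"tz":-607,"wx":0.2845,"gripper":1},{"tx":-5,"ty":-521,"tz":-607,"wx":0.2845,"gripper":1},{"tx":-5,"ty":-521,"tz":-607,"wx":0.2845,"gripper":1},{"tx":-5,"ty":-521,"tz":-607,"wx":0.2845,"gripper":1},{"tx":-5,"ty":-521,"tz":-607,"wx":0.2845,"gripper":1},{"tx":-5,"ty":-521,"tz":-607,"wx":0.2845,"gripper":1},{"tx":-5,"ty":-521,"tz":-607,"wx":0.2845,"gripper":1},{"tx":-5,"ty":-521,"tz":-607,"wx":0.2845,"gripper":1},{"tx":-5,"ty":-521,"tz":-607,"wx":0.2845,"gripper":1},{"tx":-5,"ty":-521,"tz":-607,"wx":0.2845,"gripper":1},{"tx":-5,"ty":-521,"tz":-607,"wx":0.2845,"gripper":1},{"tx":-5,"ty":-521,"tz":-607,"wx":0.2845,"gripper":1}]'
```

```text
validation failed for argument at $[0]...
```

```bash
python3 -m creep '[{"tx":-5,"ty":-521,"tz":-607,"wx":0.2845,"wy":0,"wz":0,"gripper":1},{"tx":-5,"ty":-521,"tz":-607,"wx":0.2845,"wy":0,"wz":0,"gripper":1},{"tx":-5,"ty":-521,"tz":-607,"wx":0.2845,"wy":0,"wz":0,"gripper":1},{"tx":-5,"ty":-521,"tz":-607,"wx":0.2845,"wy":0,"wz":0,"gripper":1},{"tx":-5,"ty":-521,"tz":-607,"wx":0.2845,"wy":0,"wz":0,"gripper":1},{"tx":-5,"ty":-521,"tz":-607,"wx":0.2845,"wy":0,"wz":0,"gripper":1},{"tx":-5,"ty":-521,"tz":-607,"wx":0.2845,"wy":0,"wz":0,"gripper":1},{"tx":-5,"ty":-521,"tz":-607,"wx":0.2845,"wy":0,"wz":0,"gripper":1},{"tx":-5,"ty":-521,"tz":-607,"wx":0.2845,"wy":0,"wz":0,"gripper":1},{"tx":-5,"ty":-521,"tz":-607,"wx":0.2845,"wy":0,"wz":0,"gripper":1},{"tx":-5,"ty":-521,"tz":-607,"wx":0.2845,"wy":0,"wz":0,"gripper":1},{"tx":-5,"ty":-521,"tz":-607,"wx":0.2845,"wy":0,"wz":0,"gripper":1}]'
```

```text
t: 1.65
position: [537.8, 191.2, 249.7]
ee_rot: [[-0.0, 0.119, -0.993], [-0.0, -0.993, -0.119], [-1.0, 0.0, 0.0]]
force: [0.4, -0.3, 1.3]
opening: -0.0
```

```bash
python3 - <<'E'
from h import *
import pickle
C=cam('wrist');s=sensors.observe();im=optics.capture('wrist');cv2.imwrite('pics/w1.png',im);pickle.dump(C,open('C1.pkl','wb'));print(s['position'],s['force'])
E
```

```text
[537.77944055 191.1663146  249.68055672] [ 0.39861472 -0.32664763  1.27974331]
```

View pics/w1.png

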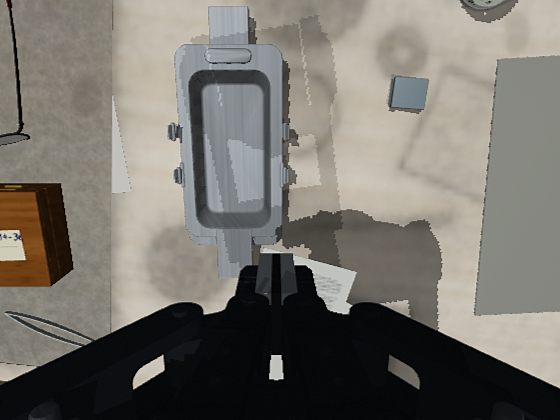

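The wrist view shows the button at (229,56), the tray sides at columns about 178 and 285, and the tab end at row 277. The finger partly hides the tab. I'll measure positions from this view.

```bash
python3 - <<'E'
from h import *
import pickle
C=pickle.load(open('C1.pkl','rb'))
im=cv2.imread('pics/w1.png')
cv2.imwrite('pics/w1z.png',cv2.resize(im[0:290,150:310],None,fx=3.3,fy=2.05*1,interpolation=cv2.INTER_CUBIC))
cv2.imwrite('pics/w1a.png',cv2.resize(im[0:90,160:300],None,fx=5.6,fy=5.6,interpolation=cv2.INTER_CUBIC))
cv2.imwrite('pics/w1b.png',cv2.resize(im[220:310,180:320],None,fx=5.6,fy=5.6,interpolation=cv2.INTER_CUBIC))
E
```

```text
(no output)
```

View pics/w1a.png

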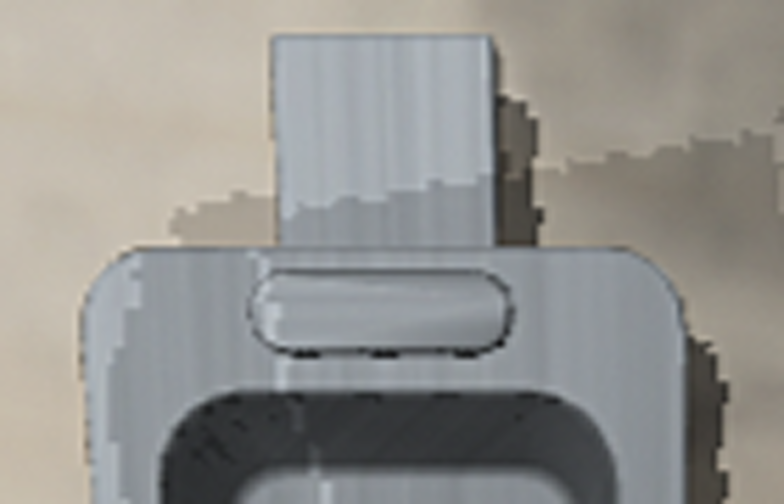

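View pics/w1b.png

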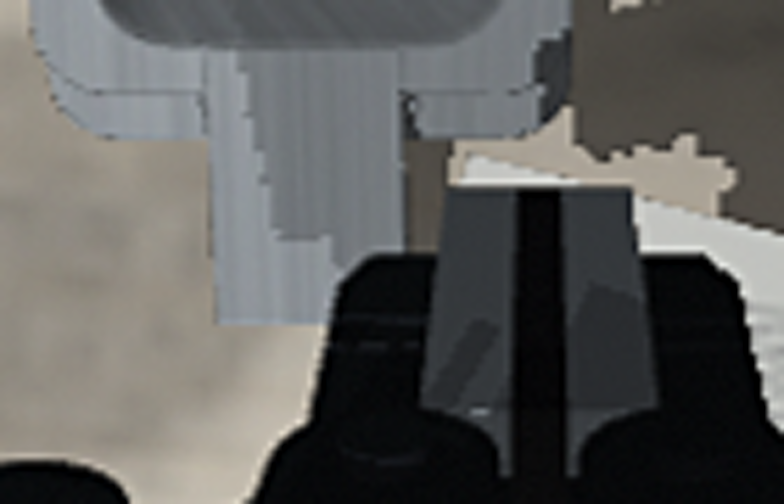

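```bash
python3 - <<'E'
from h import *
import pickle
C=pickle.load(open('C1.pkl','rb'))
a=lambda x,y:(160+x/5.6-.4,y/5.6-.4); b=lambda x,y:(180+x/5.6-.4,220+y/5.6-.4)
B=onz(C,*a(381,311),36);T=onz(C,*b(310.5,323),34)
print('btn',B,'tabend',T,np.linalg.norm((B-T)[:2]),np.degrees(np.arctan2(*(B-T)[[1,0]])))
for p in((252,311),(510,311),(381,270),(381,352)):print(onz(C,*a(*p),36))
print('flange sides',onz(C,*a(85,330),34),onz(C,*a(685,330),34))
print('tip',[onz(C,*b(x,186),235) for x in(445,632)])
u=(B-T)/np.linalg.norm(B-T);print('centre',B-83*u,'tab',T+13*u)
box=cv2.imread('pics/w1.png')
for p in((392,75),(428,75),(428,108),(390,108)):print('box',onz(C,*p,15))
E
```

```text
btn [642.20660543 244.96433901  36.        ] tabend [437.3724663 220.1837278  34.       ] 206.3276599130977 6.898058299791684
[639.881931   264.42525272  36.        ]
[644.53115379 225.50448072  36.        ]
[647.96539067 245.45945116  36.        ]
[636.39342765 244.46455046  36.        ]
flange sides [634.36069941 290.01685191  34.        ] [645.26004091 198.77636488  34.        ]
tip [array([545.45107595, 198.90885325, 235.        ]), array([547.071508  , 185.37201987, 235.        ])]
centre [559.81127904 234.9962421   35.19549225] tab [450.27775839 221.74499599  34.12600724]
box [645.6211298   97.10805172  15.        ]
box [649.52557106  64.42831075  15.        ]
box [620.98922323  57.94531667  15.        ]
box [616.7761725   93.19672718  15.        ]
```

```bash
python3 -m creep '[{"tx":80,"ty":-41,"tz":-110,"wx":0,"wy":0,"wz":0,"gripper":1},{"tx":80,"ty":-41,"tz":-110,"wx":0,"wy":0,"wz":0,"gripper":1},{"tx":120,"ty":-41,"tz":-110,"wx":0,"wy":0,"wz":0,"gripper":1},{"tx":165,"ty":-41,"tz":-110,"wx":0,"wy":0,"wz":0,"gripper":1},{"tx":180,"ty":-41,"tz":-110,"wx":0,"wy":0,"wz":0,"gripper":1},{"tx":180,"ty":-41,"tz":-110,"wx":0,"wy":0,"wz":0,"gripper":1},{"tx":180,"ty":-41,"tz":-110,"wx":0,"wy":0,"wz":0,"gripper":1}]'
python3 - <<'E'
from h import *
for n in('side','scene'):
    C=cam(n);im=optics.capture(n);x,y=proj(C,[600,240,40]).astype(int);a=im[max(0,y-70):y+70,max(0,x-90):x+90]
    cv2.imwrite(f'pics/{n}2.png',cv2.resize(a,None,fx=4,fy=4,interpolation=cv2.INTER_CUBIC))
print(sensors.observe())
E
```

```text
t: 2.58
position: [642.8, 243.2, 73.2]
ee_rot: [[0.004, 0.119, -0.993], [0.001, -0.993, -0.119], [-1.0, -0.001, -0.005]]
force: [0.7, -0.5, -0.0]
opening: -0.4
{'t': 2.675, 'joints': array([ 1.76485934e+01,  3.49735437e+01,  6.08855665e+01, -4.71573180e-03,
        8.38914557e+01,  1.00817305e+02]), 'qd': array([ 1.35863771e-03,  3.56960227e-01,  4.56197785e-01, -5.59905930e-02,
       -1.23000716e-01, -2.73725272e-04]), 'joint_efforts': array([-7.75175169e-03, -5.72265494e+01, -3.41691864e+01, -3.05332678e-04,
       -2.98207859e-03, -2.22147678e-04]), 'position': array([642.70059839, 243.17638399,  72.87767826]), 'ee_rot': array([[ 4.17334527e-03,  1.18956257e-01, -9.92890725e-01],
       [ 1.24188004e-03, -9.92899223e-01, -1.18952055e-01],
       [-9.99990520e-01, -7.36623182e-04, -4.29144068e-03]]), 'force': array([ 0.95503756,  0.73600002, -0.18372387]), 'ft_torque': array([ 0.04235539, -0.01166229,  0.00830023]), 'opening': 0.056639451007621536}
```

View pics/side2.png

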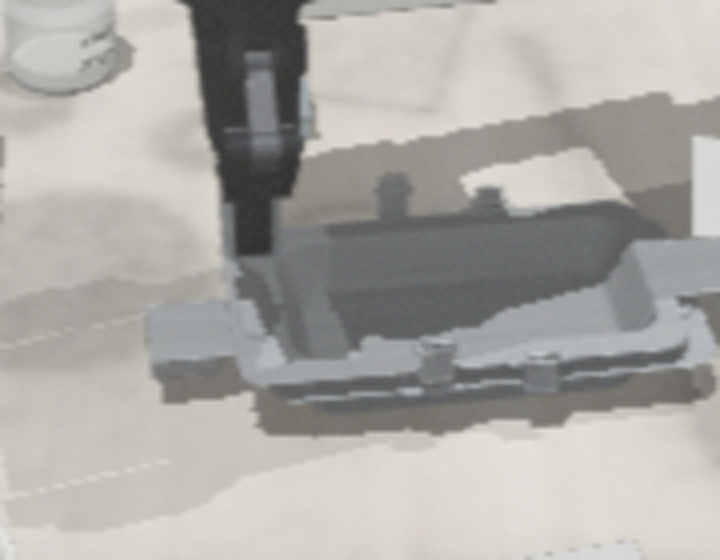

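View pics/scene2.png

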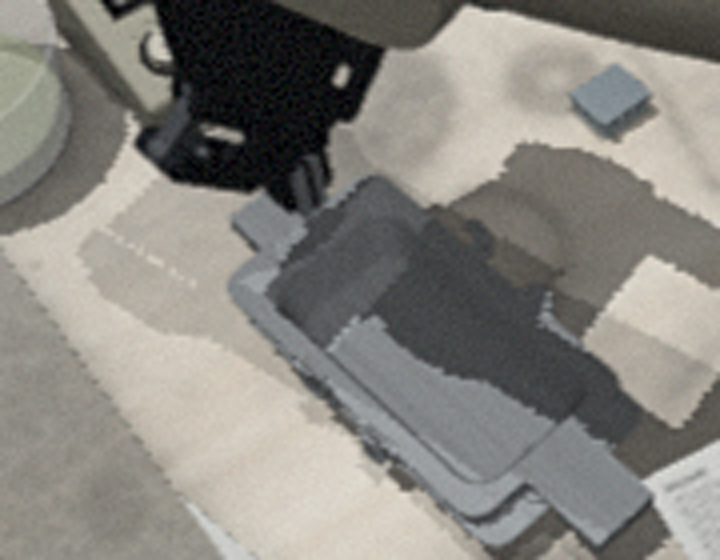

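```bash
python3 -m creep '[{"tx":8,"ty":-1.5,"tz":0.5,"wx":0,"wy":0,"wz":0,"gripper":1},{"tx":14,"ty":-1.5,"tz":0.5,"wx":0,"wy":0,"wz":0,"gripper":1},{"tx":16,"ty":-1.5,"tz":0.5,"wx":0,"wy":0,"wz":0,"gripper":1},{"tx":16,"ty":-1.5,"tz":0.5,"wx":0,"wy":0,"wz":0,"gripper":1}]'
python3 -m creep '[{"tx":0,"ty":0,"tz":0,"wx":0,"wy":0,"wz":0,"gripper":1},{"tx":0,"ty":0,"tz":0,"wx":0,"wy":0,"wz":0,"gripper":1}]'
```

```text
t: 3.18
position: [640.8, 244.2, 53.5]
ee_rot: [[-0.001, 0.119, -0.993], [-0.0, -0.993, -0.119], [-1.0, 0.0, 0.001]]
force: [0.9, -0.1, -0.3]
opening: 0.3
t: 3.42
position: [641.1, 244.3, 54.2]
ee_rot: [[0.0, 0.119, -0.993], [0.0, -0.993, -0.119], [-1.0, 0.0, -0.0]]
force: [0.3, -0.1, 0.7]
opening: 0.2
```

Now step down slowly, watching the force.

```bash
python3 -m creep '[{"tx":1,"ty":0,"tz":0,"wx":0,"wy":0,"wz":0,"gripper":1},{"tx":2,"ty":0,"tz":0,"wx":0,"wy":0,"wz":0,"gripper":1},{"tx":2,"ty":0,"tz":0,"wx":0,"wy":0,"wz":0,"gripper":1}]'
python3 -m creep '[{"tx":1,"ty":0,"tz":0,"wx":0,"wy":0,"wz":0,"gripper":1},{"tx":1,"ty":0,"tz":0,"wx":0,"wy":0,"wz":0,"gripper":1}]'
```

```text
t: 3.8
position: [640.8, 244.3, 51.8]
ee_rot: [[-0.0, 0.119, -0.993], [-0.0, -0.993, -0.119], [-1.0, 0.0, 0.0]]
force: [-0.4, -0.6, -0.2]
opening: 0.2
t: 4.05
position: [640.9, 244.3, 50.9]
ee_rot: [[-0.0, 0.119, -0.993], [-0.0, -0.993, -0.119], [-1.0, 0.0, 0.0]]
force: [-0.2, 0.4, -0.4]
opening: -0.1
```

```bash
for i in 1; do python3 -m creep '[{"tx":0.5,"ty":0,"tz":0,"wx":0,"wy":0,"wz":0,"gripper":1},{"tx":0.5,"ty":0,"tz":0,"wx":0,"wy":0,"wz":0,"gripper":1}]'; done
```

```text
t: 4.3
position: [640.9, 244.3, 50.4]
ee_rot: [[-0.0, 0.119, -0.993], [-0.0, -0.993, -0.119], [-1.0, 0.0, 0.0]]
force: [-0.2, -0.4, 0.2]
opening: -0.1
```

```bash
python3 -m creep '[{"tx":0.5,"ty":0,"tz":0,"wx":0,"wy":0,"wz":0,"gripper":1},{"tx":0.5,"ty":0,"tz":0,"wx":0,"wy":0,"wz":0,"gripper":1}]'
```

```text
t: 4.55
position: [640.9, 244.3, 49.9]
ee_rot: [[-0.0, 0.119, -0.993], [-0.0, -0.993, -0.119], [-1.0, 0.0, 0.0]]
force: [0.1, -0.1, 0.6]
opening: 0.1
```

```bash
python3 -m creep '[{"tx":0.4,"ty":0,"tz":0,"wx":0,"wy":0,"wz":0,"gripper":1},{"tx":0.4,"ty":0,"tz":0,"wx":0,"wy":0,"wz":0,"gripper":1}]'
```

```text
t: 4.8
position: [641.0, 244.3, 49.7]
ee_rot: [[0.0, 0.119, -0.993], [-0.0, -0.993, -0.119], [-1.0, 0.0, -0.0]]
force: [0.8, 0.2, 0.1]
opening: -0.1
```

```bash
python3 -m creep '[{"tx":0.3,"ty":0,"tz":0,"wx":0,"wy":0,"wz":0,"gripper":1},{"tx":0.3,"ty":0,"tz":0,"wx":0,"wy":0,"wz":0,"gripper":1}]'
```

```text
t: 5.05
position: [641.0, 244.3, 49.4]
ee_rot: [[0.0, 0.119, -0.993], [0.0, -0.993, -0.119], [-1.0, 0.0, -0.0]]
force: [-0.1, 0.4, 2.2]
opening: -0.2
```

Contact begins at z of about 49.4.

```bash
python3 -m creep '[{"tx":0.2,"ty":0,"tz":0,"wx":0,"wy":0,"wz":0,"gripper":1},{"tx":0.2,"ty":0,"tz":0,"wx":0,"wy":0,"wz":0,"gripper":1}]'
```

```text
t: 5.3
position: [641.1, 244.3, 49.2]
ee_rot: [[0.0, 0.119, -0.993], [0.0, -0.993, -0.119], [-1.0, -0.0, -0.0]]
force: [-0.2, 0.5, 1.9]
opening: 0.1
```

```bash
python3 -m creep '[{"tx":0.2,"ty":0,"tz":0,"wx":0,"wy":0,"wz":0,"gripper":1},{"tx":0.2,"ty":0,"tz":0,"wx":0,"wy":0,"wz":0,"gripper":1}]'
```

```text
t: 5.55
position: [641.0, 244.3, 49.0]
ee_rot: [[0.0, 0.119, -0.993], [-0.0, -0.993, -0.119], [-1.0, 0.0, -0.0]]
force: [0.1, 0.2, 1.7]
opening: 0.0
```

```bash
python3 -m creep '[{"tx":0.3,"ty":0,"tz":0,"wx":0,"wy":0,"wz":0,"gripper":1},{"tx":0.3,"ty":0,"tz":0,"wx":0,"wy":0,"wz":0,"gripper":1}]'
```

```text
t: 5.8
position: [641.1, 244.3, 48.8]
ee_rot: [[0.001, 0.119, -0.993], [0.0, -0.993, -0.119], [-1.0, 0.0, -0.001]]
force: [-0.5, -1.1, 3.6]
opening: 0.2
```

```bash
python3 -m creep '[{"tx":0.3,"ty":0,"tz":0,"wx":0,"wy":0,"wz":0,"gripper":1},{"tx":0.3,"ty":0,"tz":0,"wx":0,"wy":0,"wz":0,"gripper":1}]'
```

```text
t: 6.05
position: [641.1, 244.3, 48.6]
ee_rot: [[0.001, 0.119, -0.993], [0.0, -0.993, -0.119], [-1.0, -0.0, -0.001]]
force: [0.0, -0.1, 4.2]
opening: 0.2
```

```bash
python3 -m creep '[{"tx":0.3,"ty":0,"tz":0,"wx":0,"wy":0,"wz":0,"gripper":1},{"tx":0.3,"ty":0,"tz":0,"wx":0,"wy":0,"wz":0,"gripper":1}]'
```

```text
t: 6.3
position: [641.1, 244.4, 48.4]
ee_rot: [[0.001, 0.119, -0.993], [0.0, -0.993, -0.119], [-1.0, -0.0, -0.001]]
force: [-0.7, -0.4, 5.1]
opening: -0.2
```

```bash
python3 -m creep '[{"tx":0.3,"ty":0,"tz":0,"wx":0,"wy":0,"wz":0,"gripper":1},{"tx":0.3,"ty":0,"tz":0,"wx":0,"wy":0,"wz":0,"gripper":1}]'
```

```text
t: 6.55
position: [641.2, 244.3, 48.2]
ee_rot: [[0.001, 0.119, -0.993], [0.0, -0.993, -0.119], [-1.0, -0.0, -0.001]]
force: [-0.5, -0.9, 6.2]
opening: -0.6
```

```bash
python3 -m creep '[{"tx":0.3,"ty":0,"tz":0,"wx":0,"wy":0,"wz":0,"gripper":1},{"tx":0.3,"ty":0,"tz":0,"wx":0,"wy":0,"wz":0,"gripper":1}]'
```

```text
t: 6.8
position: [641.2, 244.4, 48.0]
ee_rot: [[0.001, 0.119, -0.993], [0.0, -0.993, -0.119], [-1.0, -0.0, -0.001]]
force: [-0.1, 0.4, 6.4]
opening: -0.3
```

```bash
python3 -m creep '[{"tx":0.3,"ty":0,"tz":0,"wx":0,"wy":0,"wz":0,"gripper":1},{"tx":0.3,"ty":0,"tz":0,"wx":0,"wy":0,"wz":0,"gripper":1}]'
```

```text
t: 7.05
position: [641.3, 244.3, 47.6]
ee_rot: [[0.001, 0.119, -0.993], [0.0, -0.993, -0.119], [-1.0, -0.0, -0.001]]
force: [0.5, 0.0, 5.7]
opening: 0.0
```

```bash
python3 -m creep '[{"tx":0.4,"ty":0,"tz":0,"wx":0,"wy":0,"wz":0,"gripper":1},{"tx":0.4,"ty":0,"tz":0,"wx":0,"wy":0,"wz":0,"gripper":1}]'
```

```text
t: 7.3
position: [641.3, 244.4, 47.1]
ee_rot: [[0.001, 0.119, -0.993], [0.0, -0.993, -0.119], [-1.0, -0.0, -0.001]]
force: [1.2, -0.9, 4.7]
opening: -0.1
```

```bash
python3 -m creep '[{"tx":0.4,"ty":0,"tz":0,"wx":0,"wy":0,"wz":0,"gripper":1},{"tx":0.4,"ty":0,"tz":0,"wx":0,"wy":0,"wz":0,"gripper":1}]'
```

```text
t: 7.55
position: [641.2, 244.3, 46.3]
ee_rot: [[0.001, 0.119, -0.993], [0.0, -0.993, -0.119], [-1.0, -0.0, -0.001]]
force: [2.0, 0.5, 4.3]
opening: -0.0
```

```bash
python3 -m creep '[{"tx":0.4,"ty":0,"tz":0,"wx":0,"wy":0,"wz":0,"gripper":1},{"tx":0.8,"ty":0,"tz":0,"wx":0,"wy":0,"wz":0,"gripper":1},{"tx":0.8,"ty":0,"tz":0,"wx":0,"wy":0,"wz":0,"gripper":1}]'
```

```text
t: 7.92
position: [640.9, 244.3, 45.4]
ee_rot: [[-0.0, 0.119, -0.993], [-0.0, -0.993, -0.119], [-1.0, 0.0, 0.0]]
force: [2.3, 0.0, 3.5]
opening: -0.1
```

```bash
python3 - <<'E'
from h import *
for n in('side',):
    C=cam(n);im=optics.capture(n);x,y=proj(C,[560,240,40]).astype(int);a=im[max(0,y-60):y+60,max(0,x-90):x+90]
    cv2.imwrite(f'pics/{n}3.png',cv2.resize(a,None,fx=4.4,fy=4.4,interpolation=cv2.INTER_CUBIC))
E
```

```text
(no output)
```

View pics/side3.png

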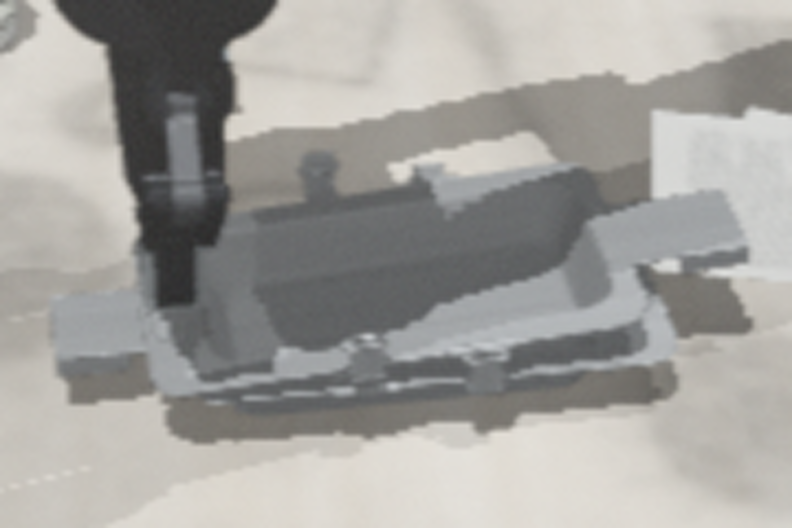

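The tab end is clearly up, and the lower tray still stands flat. I'll carry on to the stop.

```bash
python3 -m creep '[{"tx":0.4,"ty":0,"tz":0,"wx":0,"wy":0,"wz":0,"gripper":1},{"tx":0.4,"ty":0,"tz":0,"wx":0,"wy":0,"wz":0,"gripper":1}]'
```

```text
t: 8.22
position: [641.0, 244.3, 45.2]
ee_rot: [[0.0, 0.119, -0.993], [-0.0, -0.993, -0.119], [-1.0, 0.0, -0.0]]
force: [2.2, -0.3, 5.1]
opening: 0.3
```

```bash
python3 -m creep '[{"tx":0.4,"ty":0,"tz":0,"wx":0,"wy":0,"wz":0,"gripper":1},{"tx":0.4,"ty":0,"tz":0,"wx":0,"wy":0,"wz":0,"gripper":1}]'
```

```text
t: 8.48
position: [641.0, 244.3, 45.0]
ee_rot: [[0.0, 0.119, -0.993], [-0.0, -0.993, -0.119], [-1.0, 0.0, -0.0]]
force: [1.6, -0.8, 6.6]
opening: -0.1
```

```bash
python3 -m creep '[{"tx":-5,"ty":0,"tz":0,"wx":0,"wy":0,"wz":0,"gripper":1},{"tx":-40,"ty":0,"tz":0,"wx":0,"wy":0,"wz":0,"gripper":1},{"tx":-90,"ty":0,"tz":0,"wx":0,"wy":0,"wz":0,"gripper":1},{"tx":-90,"ty":0,"tz":0,"wx":0,"wy":0,"wz":0,"gripper":1}]'
python3 - <<'E'
from h import *
for n in('side','scene'):
    C=cam(n);im=optics.capture(n);cv2.imwrite(f'pics/{n}4f.png',im);x,y=proj(C,[540,235,40]).astype(int);a=im[max(0,y-60):y+60,max(0,x-90):x+90]
    cv2.imwrite(f'pics/{n}4.png',cv2.resize(a,None,fx=4.4,fy=4.4,interpolation=cv2.INTER_CUBIC));print(max(0,x-90),max(0,y-60))
E
```

```text
t: 8.98
position: [642.3, 245.0, 139.8]
ee_rot: [[0.007, 0.119, -0.993], [0.002, -0.993, -0.119], [-1.0, -0.001, -0.007]]
force: [-0.0, 0.1, 1.3]
opening: -0.1
221 212
130 215
```

View pics/side4.png

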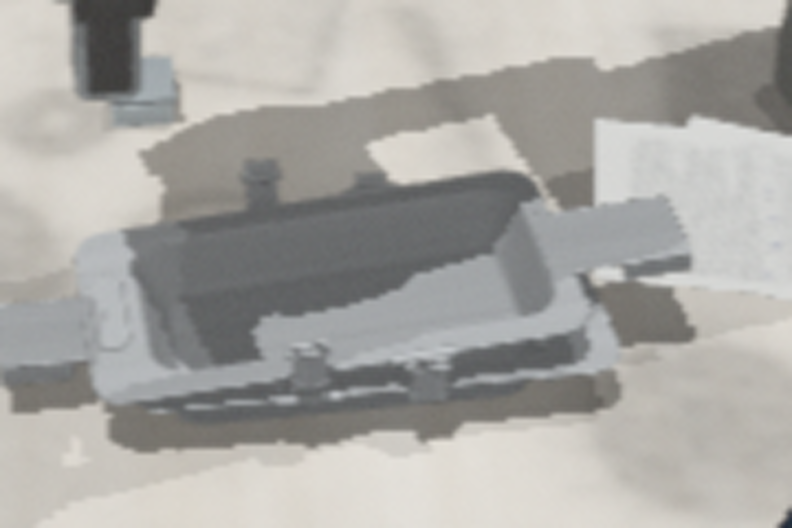

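View pics/scene4.png

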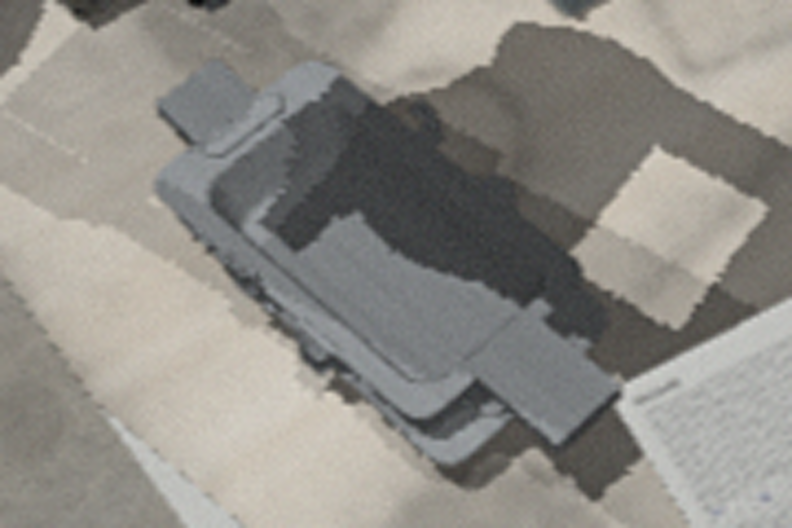

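The tray stays rocked out and the lower tray stays flat. The tab-end corners are at side-zoom (690,250) and (678,196), and at scene-zoom (560,437) and (622,384). I'll triangulate them.

```bash
python3 - <<'E'
from h import *
S=cam('scene');D=cam('side')
w=lambda x,y:(221+x/4.4-.4,212+y/4.4-.4);z=lambda x,y:(130+x/4.4-.4,215+y/4.4-.4)
A=tri(S,z(560,437),D,w(690,250));B=tri(S,z(622,384),D,w(678,196));print(A,B,(A[0]+B[0])/2)
print('btn',tri(S,z(245,125),D,w(118,312)))
E
```

```text
(array([437.76782075, 233.41430323,  47.13857012]), np.float64(2.7274902112098323)) (array([437.8524879 , 203.90365769,  49.87046566]), np.float64(5.681143932594978)) [437.81015433 218.65898046  48.50451789]
btn (array([640.9103025 , 244.34098575,  30.88501354]), np.float64(3.2443328021276288))
```

```bash
python3 -m creep '[{"tx":0,"ty":0,"tz":60,"wx":0,"wy":-0.05,"wz":0,"gripper":-0.4},{"tx":0,"ty":0,"tz":120,"wx":0,"wy":-0.1,"wz":0,"gripper":-0.4},{"tx":10,"ty":0,"tz":180,"wx":0,"wy":-0.1,"wz":0,"gripper":-0.4},{"tx":25,"ty":-0.4,"tz":192.4,"wx":0,"wy":-0.1,"wz":0,"gripper":-0.4},{"tx":25,"ty":-0.4,"tz":192.4,"wx":0,"wy":-0.1,"wz":0,"gripper":-0.4},{"tx":25,"ty":-0.4,"tz":192.4,"wx":0,"wy":-0.1,"wz":0,"gripper":-0.4}]'
python3 - <<'E'
from h import *
import pickle
C=cam('wrist');s=sensors.observe();im=optics.capture('wrist');cv2.imwrite('pics/w5.png',im);pickle.dump(C,open('C5.pkl','wb'));print(s['position'],s['ee_rot'],s['opening'])
E
```

```text
t: 9.82
position: [450.4, 221.8, 109.5]
ee_rot: [[-0.1, 0.119, -0.988], [-0.012, -0.993, -0.118], [-0.995, 0.0, 0.1]]
force: [0.0, 0.5, 0.2]
opening: 59.9
[450.37825586 221.81713875 109.51418739] [[-9.95791963e-02  1.18808915e-01 -9.87911142e-01]
 [-1.21704926e-02 -9.92917105e-01 -1.18184188e-01]
 [-9.94955206e-01  2.54678739e-04  1.00319850e-01]] 59.87392753791996
```

View pics/w5.png

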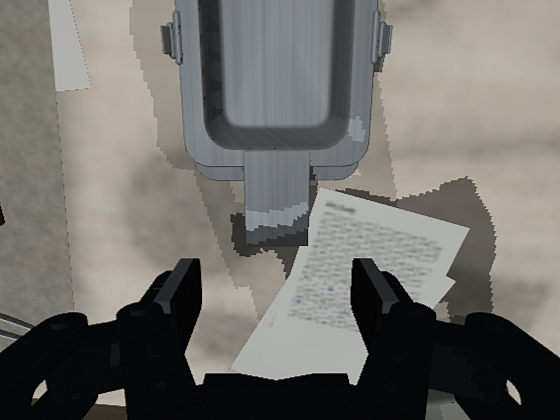

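The tab end is at about (277.5,245) and well centred between the fingers, which sit at columns 200 and 352.

```bash
python3 - <<'E'
from h import *
import pickle
C=pickle.load(open('C5.pkl','rb'))
for z in(46,49): 
    a=onz(C,247,246,z);b=onz(C,308,246,z);print(z,a,b,(a+b)/2,np.linalg.norm(a-b))
    print(onz(C,187,160,z-5)-onz(C,369,160,z-5))
E
```

```text
46 [435.17591192 235.8536343   46.        ] [439.12929136 202.71334991  46.        ] [437.15260164 219.2834921   46.        ] 33.375255181426326
[-11.10124018  93.16842092   0.        ]
49 [436.66630423 235.77206682  49.        ] [440.55562621 203.16876166  49.        ] [438.61096522 219.47041424  49.        ] 32.83446866805616
[-10.92609425  91.6984888    0.        ]
```

```bash
python3 -m creep '[{"tx":35,"ty":0.9,"tz":-6.7,"wx":0,"wy":0,"wz":0,"gripper":-0.4},{"tx":60,"ty":0.9,"tz":-6.7,"wx":0,"wy":0,"wz":0,"gripper":-0.4},{"tx":69,"ty":0.9,"tz":-6.7,"wx":0,"wy":0,"wz":0,"gripper":-0.4},{"tx":69,"ty":0.9,"tz":-6.7,"wx":0,"wy":0,"wz":0,"gripper":-0.4},{"tx":69,"ty":0.9,"tz":-6.7,"wx":0,"wy":0,"wz":0,"gripper":-0.4}]'
python3 - <<'E'
from h import *
for n in('side','scene'):
    C=cam(n);im=optics.capture(n);x,y=proj(C,[500,225,40]).astype(int);a=im[max(0,y-60):y+60,max(0,x-90):x+90]
    cv2.imwrite(f'pics/{n}6.png',cv2.resize(a,None,fx=4.4,fy=4.4,interpolation=cv2.INTER_CUBIC))
E
```

```text
t: 10.5
position: [450.7, 221.2, 41.6]
ee_rot: [[-0.097, 0.119, -0.988], [-0.011, -0.993, -0.118], [-0.995, -0.0, 0.098]]
force: [0.6, 0.7, -0.1]
opening: 59.9
```

View pics/side6.png

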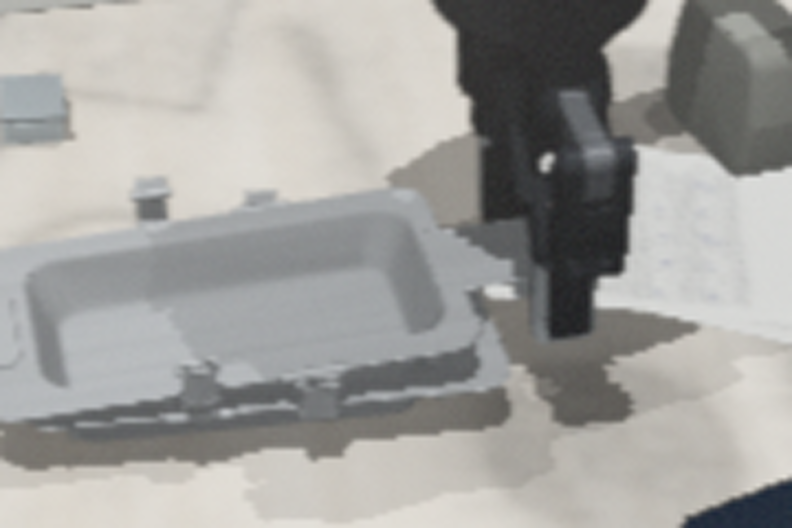

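View pics/scene6.png

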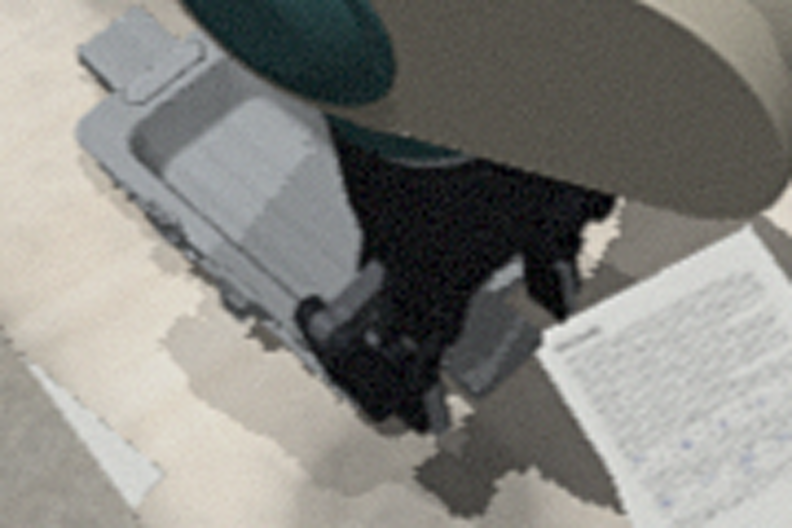

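The fingers straddle the tab, so I'll close the gripper.

```bash
python3 -m creep '[{"tx":0,"ty":0,"tz":0,"wx":0,"wy":0,"wz":0,"gripper":0.1},{"tx":0,"ty":0,"tz":0,"wx":0,"wy":0,"wz":0,"gripper":0.3},{"tx":0,"ty":0,"tz":0,"wx":0,"wy":0,"wz":0,"gripper":1},{"tx":0,"ty":0,"tz":0,"wx":0,"wy":0,"wz":0,"gripper":1},{"tx":0,"ty":0,"tz":0,"wx":0,"wy":0,"wz":0,"gripper":1},{"tx":0,"ty":0,"tz":0,"wx":0,"wy":0,"wz":0,"gripper":1}]' 70
```

```text
t: 11.35
position: [449.8, 220.9, 40.4]
ee_rot: [[-0.099, 0.119, -0.988], [-0.012, -0.993, -0.118], [-0.995, -0.0, 0.1]]
force: [1.6, 0.8, 0.4]
opening: 32.4
```

```bash
python3 -m creep '[{"tx":-3,"ty":0,"tz":0.3,"wx":0,"wy":0,"wz":0,"gripper":1},{"tx":-6,"ty":0,"tz":0.6,"wx":0,"wy":0,"wz":0,"gripper":1},{"tx":-10,"ty":0,"tz":1,"wx":0,"wy":0,"wz":0,"gripper":1},{"tx":-14,"ty":0,"tz":1.4,"wx":0,"wy":0,"wz":0,"gripper":1},{"tx":-14,"ty":0,"tz":1.4,"wx":0,"wy":0,"wz":0,"gripper":1}]'
python3 - <<'E'
from h import *
for n in('side',):
    C=cam(n);im=optics.capture(n);x,y=proj(C,[540,225,40]).astype(int);a=im[max(0,y-60):y+60,max(0,x-90):x+90]
    cv2.imwrite(f'pics/{n}7.png',cv2.resize(a,None,fx=4.4,fy=4.4,interpolation=cv2.INTER_CUBIC))
s=sensors.observe();print(s['force'],s['ft_torque'],s['opening'])
E
```

```text
t: 11.98
position: [449.9, 220.9, 54.8]
ee_rot: [[-0.098, 0.119, -0.988], [-0.012, -0.993, -0.118], [-0.995, -0.0, 0.099]]
force: [0.2, -0.2, -2.2]
opening: 32.8
[ 1.00787043  0.45340824 -2.12177663] [-0.02850558  0.11680391 -0.00140481] 32.41819391022749
```

View pics/side7.png

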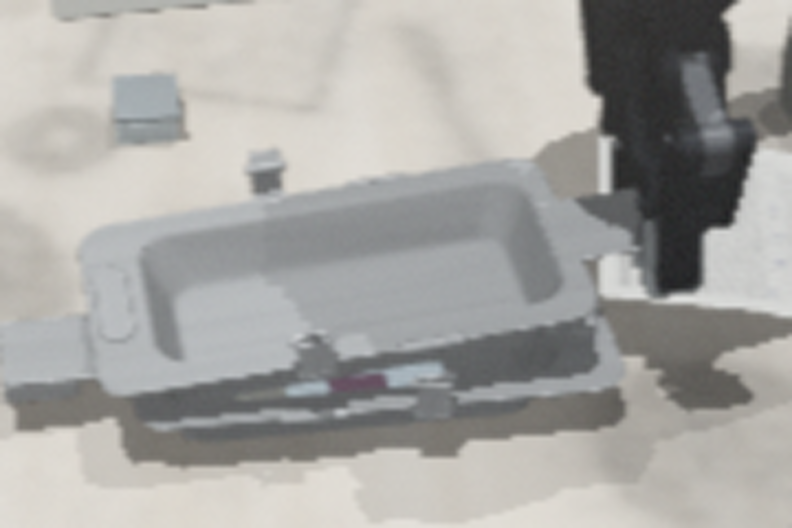

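The tray is free: it shows about 2 N on the wrist, the lower tray is flat and its slides are visible. I'll lift it higher and refine the sheet's yaw from the earlier wrist picture.

```bash
python3 -m creep '[{"tx":-25,"ty":0,"tz":2.5,"wx":0,"wy":0,"wz":0,"gripper":1},{"tx":-65,"ty":0,"tz":6.5,"wx":0,"wy":0,"wz":0,"gripper":1},{"tx":-105,"ty":0,"tz":10.5,"wx":0,"wy":0,"wz":0,"gripper":1},{"tx":-125,"ty":0,"tz":12.5,"wx":0,"wy":0,"wz":0,"gripper":1},{"tx":-125,"ty":0,"tz":12.5,"wx":0,"wy":0,"wz":0,"gripper":1}]'
python3 - <<'E'
from h import *
import pickle
C=pickle.load(open('C1.pkl','rb'));im=cv2.imread('pics/w1.png').astype(int)
P=[]
g=cv2.GaussianBlur(im.astype(np.uint8),(5,5),0).astype(int).sum(2)
for v in range(75,300,8):
    d=np.diff(g[v,440:530]);u=440+np.argmin(d)+.5;P.append(onz(C,u,v,1.2))
P=np.array(P)[:,:2]
l=cv2.fitLine(P.astype(np.float32),cv2.DIST_HUBER,0,.01,.01).ravel();a=l[:2]*np.sign(l[0]);print('yaw',np.degrees(np.arctan2(a[1],a[0])))
n=np.array([a[1],-a[0]]);r=(P-l[2:])@n;print(np.abs(r).max())
c=l[2:]+75*n; print('centre line at x=553.5: y',c[1]+(553.5-c[0])*a[1]/a[0])
# top corner
for u in range(505,556,10):
    d=np.diff(g[30:90,u]);v=30+np.argmin(d)+.5;print(u,v,onz(C,u,v,1.2)[:2], (onz(C,u,v,1.2)[:2]-135*a))
E
```

```text
t: 12.65
position: [450.5, 221.2, 181.5]
ee_rot: [[-0.096, 0.119, -0.988], [-0.011, -0.993, -0.119], [-0.995, -0.001, 0.097]]
force: [-0.3, 0.3, -2.0]
opening: 32.7
yaw 9.941902
0.6269991070228237
centre line at x=553.5: y -98.29355
505 57.5 [675.09191824  -8.9432406 ] [542.11917043 -32.25092263]
515 57.5 [676.20455104 -18.25739367] [543.23180324 -41.5650757 ]
525 57.5 [677.31715762 -27.57132719] [544.34440982 -50.87900923]
535 56.5 [679.28008841 -36.62609792] [546.30734061 -59.93377996]
545 55.5 [681.24045294 -45.66903076] [548.26770514 -68.9767128 ]
555 55.5 [682.35153258 -54.97035546] [549.37878478 -78.27803749]
```

```bash
cat >> h.py <<'E'
from scipy.spatial.transform import Rotation as Ro
def Rt(yaw,tilt=0):
    y=np.radians(yaw);R=np.array([[0,np.sin(y),-np.cos(y)],[0,-np.cos(y),-np.sin(y)],[-1,0,0]])
    return R@Ro.from_rotvec([0,tilt,0]).as_matrix()
def go(p,R):
    s=sensors.observe();A=s['ee_rot'];print('t',(A.T@(np.array(p)-s['position'])).round(2),'w',Ro.from_matrix(A.T@R).as_rotvec().round(4),'opening',s['opening'])
E
python3 - <<'E'
from h import *
go([443.9,-117.4,140],Rt(9.9))
E
```

```text
t [ 45.57 335.41  42.61] w [-0.0534  0.0966  0.0033] opening 32.72211452353344
```

```bash
python3 -m creep '[{"tx":1,"ty":10,"tz":1.3,"wx":-0.002,"wy":0.004,"wz":0,"gripper":1},{"tx":4,"ty":30,"tz":3.8,"wx":-0.005,"wy":0.009,"wz":0,"gripper":1},{"tx":8,"ty":60,"tz":7.6,"wx":-0.01,"wy":0.018,"wz":0.001,"gripper":1},{"tx":13,"ty":95,"tz":12,"wx":-0.015,"wy":0.028,"wz":0.001,"gripper":1},{"tx":18,"ty":135,"tz":17,"wx":-0.022,"wy":0.039,"wz":0.001,"gripper":1},{"tx":24,"ty":175,"tz":22,"wx":-0.028,"wy":0.05,"wz":0.002,"gripper":1},{"tx":29,"ty":215,"tz":27,"wx":-0.035,"wy":0.062,"wz":0.002,"gripper":1},{"tx":34,"ty":253,"tz":32,"wx":-0.04,"wy":0.073,"wz":0.002,"gripper":1},{"tx":39,"ty":287,"tz":36,"wx":-0.046,"wy":0.083,"wz":0.003,"gripper":1},{"tx":43,"ty":313,"tz":40,"wx":-0.05,"wy":0.09,"wz":0.003,"gripper":1},{"tx":45,"ty":329,"tz":42,"wx":-0.053,"wy":0.095,"wz":0.003,"gripper":1},{"tx":45.5,"ty":335.4,"tz":42.6,"wx":-0.0534,"wy":0.0966,"wz":0.0033,"gripper":1}]'
python3 -m creep '[{"tx":0,"ty":0,"tz":0,"wx":0,"wy":0,"wz":0,"gripper":1},{"tx":0,"ty":0,"tz":0,"wx":0,"wy":0,"wz":0,"gripper":1}]'
python3 - <<'E'
from h import *
import pickle
for n in('side','scene','wrist'):
    C=cam(n);pickle.dump(C,open(f'C8{n}.pkl','wb'));im=optics.capture(n);cv2.imwrite(f'pics/{n}8f.png',im)
    if n!='wrist':
        x,y=proj(C,[550,-98,120]).astype(int);a=im[max(0,y-75):y+75,max(0,x-100):x+100];print(n,max(0,x-100),max(0,y-75))
        cv2.imwrite(f'pics/{n}8.png',cv2.resize(a,None,fx=4,fy=4,interpolation=cv2.INTER_CUBIC))
s=sensors.observe();print(s['position'],s['force'],s['ft_torque'],s['opening'])
E
```

```text
t: 14.15
position: [441.9, -118.5, 137.4]
ee_rot: [[-0.006, 0.17, -0.985], [-0.001, -0.985, -0.17], [-1.0, -0.001, 0.006]]
force: [-0.7, -0.1, -1.3]
opening: 32.3
t: 14.4
position: [443.0, -117.2, 138.8]
ee_rot: [[-0.004, 0.173, -0.985], [-0.001, -0.985, -0.173], [-1.0, 0.0, 0.004]]
force: [-1.1, 0.5, -1.8]
opening: 32.2
side 193 60
scene 258 78
[ 443.18342903 -117.23465167  139.06177034] [ 0.68657346  0.489165   -2.13821383] [-0.02153181  0.1853013   0.02953303] 32.49489521568127
```

View pics/side8.png

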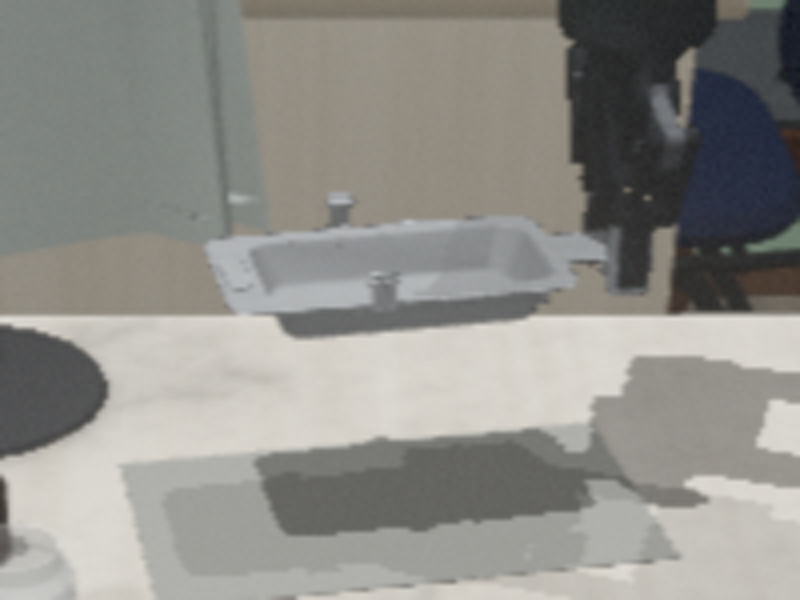

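View pics/scene8.png

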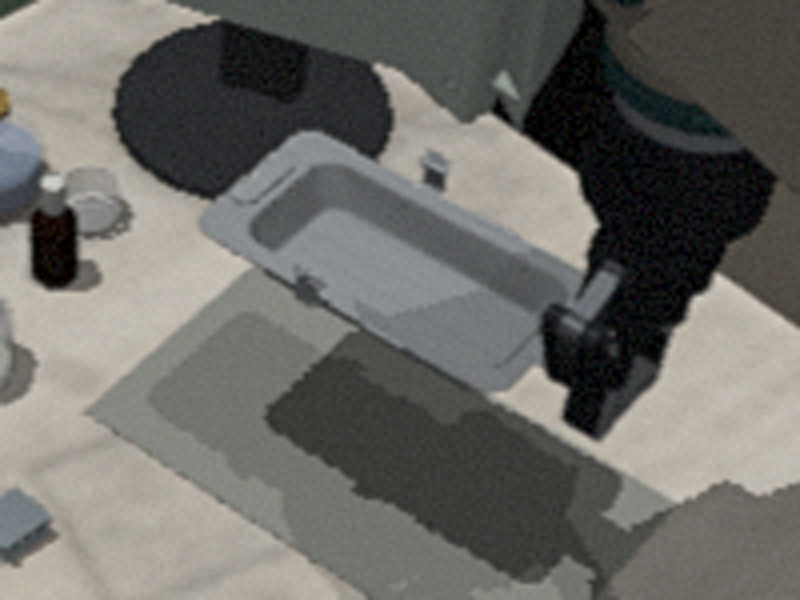

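View pics/wrist8f.png

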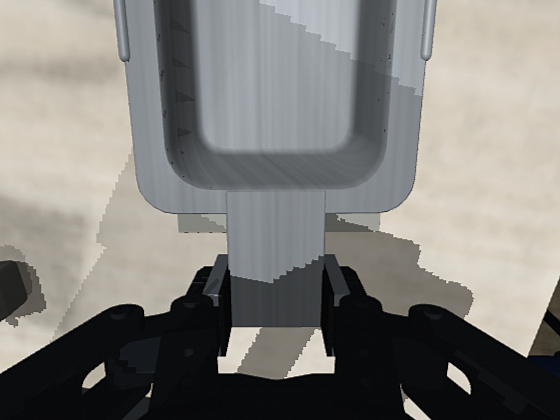

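The tray is held level-looking. The side view shows the button at (236,272) and the clips at (383,275) and (341,197). The scene view shows the button at (268,185) and the clips at (306,275) and (433,158). I'll triangulate the tilt.

```bash
python3 - <<'E'
from h import *
import pickle
S=cam('scene');D=cam('side');W=pickle.load(open('C8wrist.pkl','rb'))
w=lambda x,y:(193+x/4-.4,60+y/4-.4);z=lambda x,y:(258+x/4-.4,78+y/4-.4)
b=tri(S,z(268,185),D,w(238,272));c1=tri(S,z(308,275),D,w(383,275));c2=tri(S,z(433,158),D,w(341,198))
print(b,c1,c2)
# tab end/flange edge in wrist, as function of assumed height
for zz in (134,140,146):
    print(zz,'tabend',onz(W,230,326,zz),onz(W,326,326,zz),'w',np.linalg.norm(onz(W,230,326,zz)-onz(W,326,326,zz)))
for zz in (134,140,146):
    a=onz(W,135,170,zz);c=onz(W,417,170,zz);print(zz,'fl',a,c,np.linalg.norm(a-c),'edge',onz(W,276,213,zz))
    print('yaw',np.degrees(np.arctan2(*(onz(W,127,60,zz)-onz(W,136,170,zz))[[1,0]])),np.degrees(np.arctan2(*(onz(W,427,60,zz)-onz(W,417,170,zz))[[1,0]])))
E
```

```text
(array([632.46897387, -84.13863078, 143.85745816]), np.float64(0.5034348089690648)) (array([564.24892217, -44.77504095, 159.83637144]), np.float64(0.281544658653942)) (array([ 581.56570339, -141.59564137,  160.71781552]), np.float64(3.8238690811706464))
134 tabend [ 421.10073613 -102.32757335  134.        ] [ 427.76115472 -140.39625951  134.        ] w 38.646940911733914
140 tabend [ 424.97321994 -102.49239863  140.        ] [ 431.33459289 -138.85184164  140.        ] w 36.91173474120965
146 tabend [ 428.84570375 -102.65722391  146.        ] [ 434.90803105 -137.30742377  146.        ] w 35.176528570685434
134 fl [477.84862243 -59.87913114 134.        ] [ 495.26339385 -159.46392237  134.        ] 101.09601825719464 edge [ 470.79746766 -112.43218126  134.        ]
yaw 8.98888747271861 10.382932007280688
140 fl [479.17318705 -61.94984592 140.        ] [ 495.80605392 -157.0633869   140.        ] 96.55691553504221 edge [ 472.43862156 -112.1433205   140.        ]
yaw 8.988887472718632 10.38293200728066
146 fl [480.49775167 -64.0205607  146.        ] [ 496.34871399 -154.66285143  146.        ] 92.01781281288976 edge [ 474.07977547 -111.85445973  146.        ]
yaw 8.988887472718616 10.382932007280665
```

```bash
python3 -m creep '[{"tx":10,"ty":0,"tz":0,"wx":0,"wy":0,"wz":0,"gripper":1},{"tx":30,"ty":0,"tz":0,"wx":0,"wy":0,"wz":0,"gripper":1},{"tx":55,"ty":0,"tz":0,"wx":0,"wy":0,"wz":0,"gripper":1},{"tx":80,"ty":0,"tz":0,"wx":0,"wy":0,"wz":0,"gripper":1},{"tx":97,"ty":0,"tz":0,"wx":0,"wy":0,"wz":0,"gripper":1},{"tx":106,"ty":0,"tz":0,"wx":0,"wy":0,"wz":0,"gripper":1},{"tx":109,"ty":0,"tz":0,"wx":0,"wy":0,"wz":0,"gripper":1},{"tx":109,"ty":0,"tz":0,"wx":0,"wy":0,"wz":0,"gripper":1},{"tx":109,"ty":0,"tz":0,"wx":0,"wy":0,"wz":0,"gripper":1}]'
python3 - <<'E'
from h import *
import pickle
for n in('side','scene'):
    C=cam(n);im=optics.capture(n);cv2.imwrite(f'pics/{n}9f.png',im)
    x,y=proj(C,[550,-98,20]).astype(int);a=im[max(0,y-50):y+50,max(0,x-80):x+80];print(n,max(0,x-80),max(0,y-50))
    cv2.imwrite(f'pics/{n}9.png',cv2.resize(a,None,fx=5,fy=5,interpolation=cv2.INTER_CUBIC))
s=sensors.observe();print(s['position'],s['force'],s['ft_torque'],s['opening'])
E
```

```text
t: 15.68
position: [443.3, -118.0, 30.8]
ee_rot: [[-0.002, 0.172, -0.985], [-0.002, -0.985, -0.172], [-1.0, 0.001, 0.002]]
force: [-0.2, 0.3, -1.7]
opening: 32.4
side 212 129
scene 272 137
[ 443.11523886 -117.95930999   30.60488644] [ 0.42110547 -0.51593884 -1.52386872] [-0.04029894  0.18624172 -0.04360372] 31.992663105629532
```

View pics/side9.png

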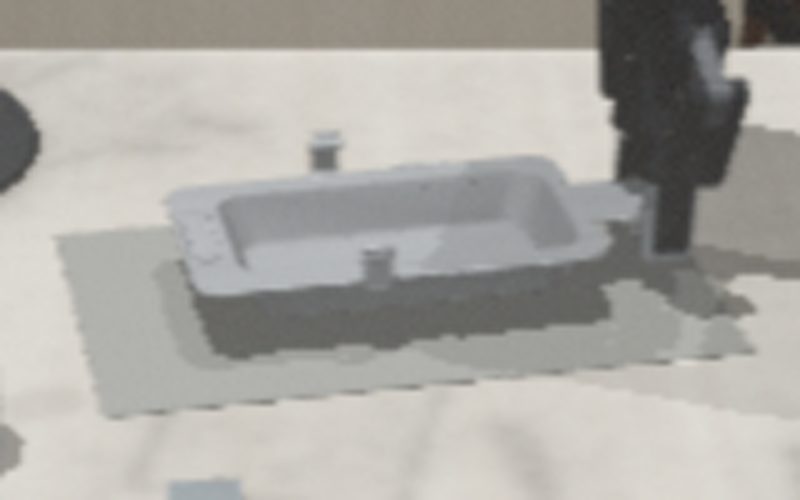

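View pics/scene9.png

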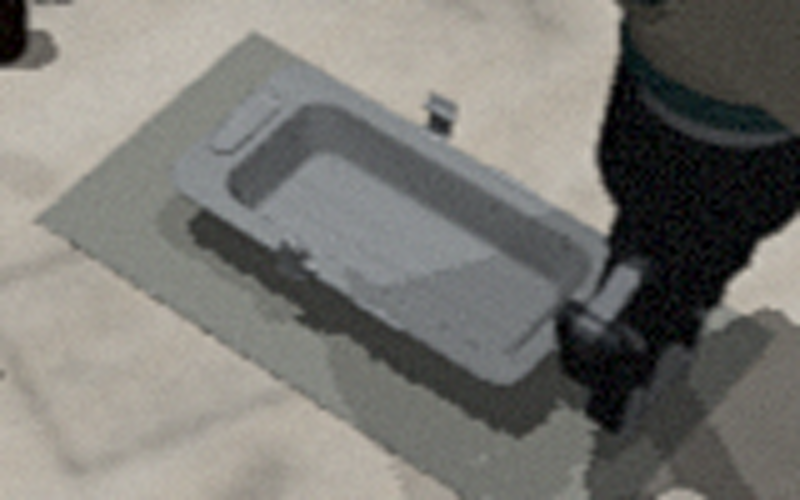

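```bash
python3 - <<'E'
from h import *
S=cam('scene');D=cam('side')
w=lambda x,y:(212+x/5-.4,129+y/5-.4);z=lambda x,y:(272+x/5-.4,137+y/5-.4)
for a,b in(((248,122),(203,233)),((292,248),(378,250)),((443,100),(326,135)),((176,186),(195,292)),((512,382),(605,258))):
    print(tri(S,z(*a),D,w(*b)))
E
```

```text
(array([634.00765589, -86.02531502,  37.51682229]), np.float64(1.2442542403177728))
(array([563.69044929, -44.38793058,  51.72789649]), np.float64(0.15712863043312367))
(array([ 581.70318216, -145.4880255 ,   52.79624329]), np.float64(2.4228543814735093))
(array([635.00173662, -47.05721785,  29.08165569]), np.float64(5.417517647943724))
(array([469.44908665, -74.69192219,  32.08568709]), np.float64(3.945519140011286))
```

```bash
python3 -m creep '[{"tx":2,"ty":0,"tz":0,"wx":0,"wy":0.006,"wz":0,"gripper":1},{"tx":5,"ty":0,"tz":0,"wx":0,"wy":0.012,"wz":0,"gripper":1},{"tx":7,"ty":0,"tz":0,"wx":0,"wy":0.012,"wz":0,"gripper":1},{"tx":7,"ty":0,"tz":0,"wx":0,"wy":0.012,"wz":0,"gripper":1}]'; python3 -m creep '[{"tx":0.5,"ty":0,"tz":0,"wx":0,"wy":0,"wz":0,"gripper":1},{"tx":1,"ty":0,"tz":0,"wx":0,"wy":0,"wz":0,"gripper":1},{"tx":1,"ty":0,"tz":0,"wx":0,"wy":0,"wz":0,"gripper":1}]'
```

```text
t: 16.27
position: [442.5, -117.8, 22.8]
ee_rot: [[0.008, 0.172, -0.985], [0.001, -0.985, -0.172], [-1.0, 0.0, -0.008]]
force: [1.0, 0.5, -1.0]
opening: 32.2
t: 16.65
position: [442.8, -117.8, 22.0]
ee_rot: [[0.009, 0.172, -0.985], [0.001, -0.985, -0.172], [-1.0, 0.001, -0.009]]
force: [0.8, 0.5, -1.0]
opening: 32.3
```

```bash
python3 -m creep '[{"tx":0.5,"ty":0,"tz":0,"wx":0,"wy":0,"wz":0,"gripper":1},{"tx":1,"ty":0,"tz":0,"wx":0,"wy":0,"wz":0,"gripper":1},{"tx":1,"ty":0,"tz":0,"wx":0,"wy":0,"wz":0,"gripper":1}]'; python3 -c "
from h import *
s=sensors.observe();print(s['force'],s['ft_torque'])"
```

```text
t: 17.02
position: [442.7, -117.8, 21.0]
ee_rot: [[0.009, 0.172, -0.985], [0.001, -0.985, -0.172], [-1.0, 0.001, -0.009]]
force: [-0.5, 0.5, -2.1]
opening: 32.5
[-0.46443379  0.4955956  -2.12989989] [-0.00248241  0.20073833  0.02643443]
```

```bash
python3 -m creep '[{"tx":0.5,"ty":0,"tz":0,"wx":0,"wy":0,"wz":0,"gripper":1},{"tx":1,"ty":0,"tz":0,"wx":0,"wy":0,"wz":0,"gripper":1},{"tx":1,"ty":0,"tz":0,"wx":0,"wy":0,"wz":0,"gripper":1}]'; python3 -c "
from h import *
s=sensors.observe();print(s['force'],s['ft_torque'])"
```

```text
t: 17.4
position: [442.7, -117.8, 20.0]
ee_rot: [[0.008, 0.172, -0.985], [0.001, -0.985, -0.172], [-1.0, 0.001, -0.009]]
force: [1.1, -0.0, -0.8]
opening: 32.3
[ 1.0970954  -0.00904755 -0.79788383] [-0.02063242  0.17238258 -0.02632809]
```

```bash
python3 -m creep '[{"tx":0.4,"ty":0,"tz":0,"wx":0,"wy":0,"wz":0,"gripper":1},{"tx":0.7,"ty":0,"tz":0,"wx":0,"wy":0,"wz":0,"gripper":1},{"tx":0.7,"ty":0,"tz":0,"wx":0,"wy":0,"wz":0,"gripper":1}]'; python3 -c "
from h import *
s=sensors.observe();print(s['force'],s['ft_torque'])"
```

```text
t: 17.77
position: [442.7, -117.9, 19.3]
ee_rot: [[0.009, 0.172, -0.985], [0.001, -0.985, -0.172], [-1.0, 0.001, -0.009]]
force: [-0.8, -0.1, -2.0]
opening: 32.5
[-0.79314493 -0.08638728 -1.97425794] [-0.05773648  0.23284785 -0.01854698]
```

```bash
python3 -m creep '[{"tx":0.4,"ty":0,"tz":0,"wx":0,"wy":0,"wz":0,"gripper":1},{"tx":0.7,"ty":0,"tz":0,"wx":0,"wy":0,"wz":0,"gripper":1},{"tx":0.7,"ty":0,"tz":0,"wx":0,"wy":0,"wz":0,"gripper":1}]'; python3 -c "
from h import *
s=sensors.observe();print(s['force'],s['ft_torque'])"
```

```text
t: 18.15
position: [442.8, -117.9, 18.8]
ee_rot: [[0.009, 0.172, -0.985], [0.001, -0.985, -0.172], [-1.0, 0.001, -0.009]]
force: [-0.2, -0.5, -0.2]
opening: 32.3
[-0.17880721 -0.50554957 -0.1687433 ] [0.05872027 0.23368938 0.0067701 ]
```

```bash
python3 -m creep '[{"tx":0.4,"ty":0,"tz":0,"wx":0,"wy":0,"wz":0,"gripper":1},{"tx":0.7,"ty":0,"tz":0,"wx":0,"wy":0,"wz":0,"gripper":1},{"tx":0.7,"ty":0,"tz":0,"wx":0,"wy":0,"wz":0,"gripper":1}]'; python3 -c "
from h import *
s=sensors.observe();print(s['force'],s['ft_torque'])"
```

```text
t: 18.52
position: [442.9, -117.9, 18.3]
ee_rot: [[0.009, 0.172, -0.985], [0.001, -0.985, -0.172], [-1.0, 0.001, -0.009]]
force: [-3.3, -0.3, 4.2]
opening: 32.6
[-3.30895316 -0.31117588  4.2171006 ] [0.05469513 0.44938324 0.08433299]
```

```bash
python3 - <<'E'
from h import *
for n in('side','scene'):
    C=cam(n);im=optics.capture(n);cv2.imwrite(f'pics/{n}10f.png',im)
    x,y=proj(C,[540,-98,20]).astype(int);a=im[max(0,y-45):y+45,max(0,x-80):x+80];print(n,max(0,x-80),max(0,y-45))
    cv2.imwrite(f'pics/{n}10.png',cv2.resize(a,None,fx=5,fy=5,interpolation=cv2.INTER_CUBIC))
s=sensors.observe();print(s['force'],s['ft_torque'])
E
```

```text
side 216 134
scene 276 145
[-3.52638295  0.1539942   4.85664392] [0.06791317 0.47274864 0.04800833]
```

View pics/side10.png

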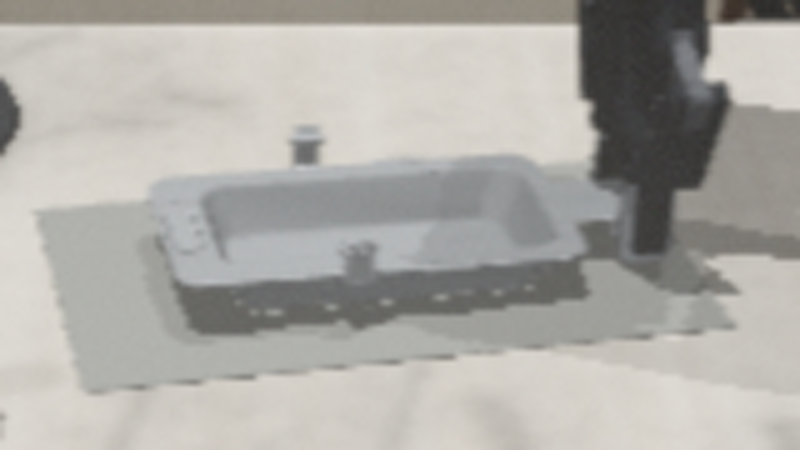

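View pics/scene10.png

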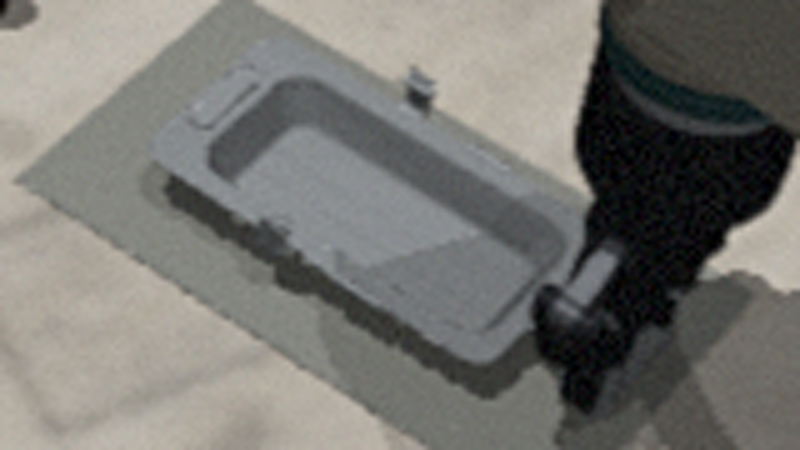

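```bash
python3 - <<'E'
from h import *
S=cam('scene');D=cam('side')
w=lambda x,y:(216+x/5-.4,134+y/5-.4);z=lambda x,y:(276+x/5-.4,145+y/5-.4)
for a,b in(((225,97),(186,228)),((274,224),(360,245)),((419,74),(308,129))):
    print(tri(S,z(*a),D,w(*b)))
s=sensors.observe();print(s['position'])
E
```

```text
(array([633.18990263, -84.35880736,  29.45904409]), np.float64(2.308786605463577))
(array([562.65896627, -45.54559092,  42.00103123]), np.float64(0.03381411035809435))
(array([ 581.19060607, -144.11221919,   44.92722322]), np.float64(3.701168033801417))
[ 442.88238686 -117.92964338   18.2027199 ]
```

```bash
python3 -m creep '[{"tx":-0.5,"ty":0,"tz":0,"wx":0,"wy":-0.003,"wz":0,"gripper":1},{"tx":-0.7,"ty":0,"tz":0,"wx":0,"wy":-0.006,"wz":0,"gripper":1},{"tx":-0.7,"ty":0,"tz":0,"wx":0,"wy":-0.006,"wz":0,"gripper":1}]'; python3 -c "
from h import *
s=sensors.observe();print(s['force'],s['ft_torque'])"
```

```text
t: 19.0
position: [443.0, -117.9, 18.7]
ee_rot: [[0.003, 0.172, -0.985], [-0.0, -0.985, -0.172], [-1.0, 0.001, -0.003]]
force: [-0.8, -0.6, 1.8]
opening: 32.6
[-0.84531326 -0.58450644  1.76944138] [-0.03189557  0.05701218 -0.00709535]
```

```bash
python3 -m creep '[{"tx":0,"ty":0,"tz":0,"wx":0,"wy":-0.003,"wz":0,"gripper":1},{"tx":0,"ty":0,"tz":0,"wx":0,"wy":-0.006,"wz":0,"gripper":1},{"tx":0,"ty":0,"tz":0,"wx":0,"wy":-0.006,"wz":0,"gripper":1}]'; python3 -c "
from h import *
s=sensors.observe();print(s['force'],s['ft_torque'])"
```

```text
t: 19.38
position: [443.0, -117.9, 18.8]
ee_rot: [[-0.003, 0.172, -0.985], [-0.001, -0.985, -0.172], [-1.0, 0.001, 0.003]]
force: [-0.3, -1.0, 3.6]
opening: 32.4
[-0.28717206 -1.01024232  3.60573358] [ 0.00673328 -0.197335    0.00840546]
```

Contact now falls between the two floor edges, so the tray sits flat. I'll unload it slightly and release.

```bash
python3 -m creep '[{"tx":-0.2,"ty":0,"tz":0,"wx":0,"wy":0,"wz":0,"gripper":1},{"tx":-0.3,"ty":0,"tz":0,"wx":0,"wy":0,"wz":0,"gripper":1},{"tx":-0.3,"ty":0,"tz":0,"wx":0,"wy":0,"wz":0,"gripper":1}]' 20; python3 -c "
from h import *
s=sensors.observe();print(s['force'],s['ft_torque'])"
```

```text
t: 19.75
position: [442.9, -117.8, 18.9]
ee_rot: [[-0.003, 0.172, -0.985], [-0.001, -0.985, -0.172], [-1.0, 0.001, 0.003]]
force: [1.1, -0.2, 1.7]
opening: 32.7
[ 1.14091213 -0.15999265  1.7304114 ] [ 0.04715478 -0.36946839 -0.02889875]
```

```bash
python3 -m creep '[{"tx":0,"ty":0,"tz":0,"wx":0,"wy":0,"wz":0,"gripper":0.2},{"tx":0,"ty":0,"tz":0,"wx":0,"wy":0,"wz":0,"gripper":0.1},{"tx":0,"ty":0,"tz":0,"wx":0,"wy":0,"wz":0,"gripper":0},{"tx":0,"ty":0,"tz":0,"wx":0,"wy":0,"wz":0,"gripper":-0.2},{"tx":0,"ty":0,"tz":0,"wx":0,"wy":0,"wz":0,"gripper":-0.4},{"tx":0,"ty":0,"tz":0,"wx":0,"wy":0,"wz":0,"gripper":-0.4}]'; python3 - <<'E'
from h import *
for n in('side','scene'):
    C=cam(n);im=optics.capture(n);cv2.imwrite(f'pics/{n}11f.png',im)
    x,y=proj(C,[540,-98,20]).astype(int);a=im[max(0,y-45):y+45,max(0,x-80):x+80];print(n,max(0,x-80),max(0,y-45))
    cv2.imwrite(f'pics/{n}11.png',cv2.resize(a,None,fx=5,fy=5,interpolation=cv2.INTER_CUBIC))
s=sensors.observe();print(s['force'],s['ft_torque'])
E
```

```text
t: 20.5
position: [442.8, -117.8, 18.9]
ee_rot: [[-0.003, 0.172, -0.985], [-0.001, -0.985, -0.172], [-1.0, 0.001, 0.003]]
force: [0.1, 0.3, 0.2]
opening: 59.5
side 216 134
scene 276 145
[-0.58502108  0.72165208 -0.03463139] [-0.02703599  0.00219496 -0.00665821]
```

View pics/side11.png

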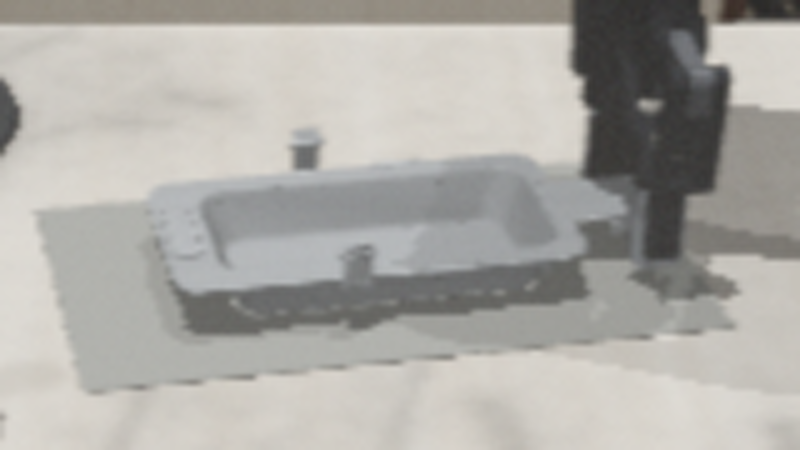

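View pics/scene11.png

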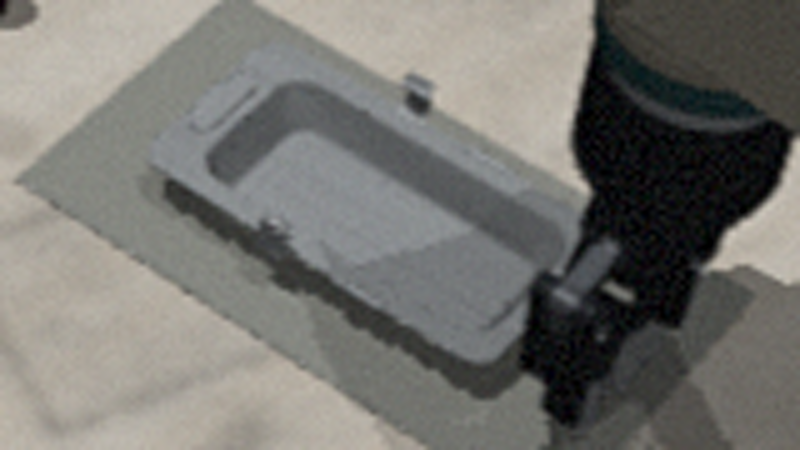

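Released. I'll retreat straight up and check from above.

```bash
python3 -m creep '[{"tx":-10,"ty":0,"tz":0,"wx":0,"wy":0,"wz":0,"gripper":-0.4},{"tx":-40,"ty":0,"tz":0,"wx":0,"wy":0,"wz":0,"gripper":-0.4},{"tx":-90,"ty":0,"tz":0,"wx":0,"wy":0,"wz":0,"gripper":-0.4},{"tx":-150,"ty":0,"tz":-20,"wx":0,"wy":0,"wz":0,"gripper":-0.4},{"tx":-210,"ty":0,"tz":-60,"wx":0,"wy":0,"wz":0,"gripper":-0.4},{"tx":-260,"ty":0,"tz":-70,"wx":0,"wy":0,"wz":0,"gripper":-0.4},{"tx":-260,"ty":0,"tz":-70,"wx":0,"wy":0,"wz":0,"gripper":-0.4},{"tx":-260,"ty":0,"tz":-70,"wx":0,"wy":0,"wz":0,"gripper":-0.4}]'
python3 - <<'E'
from h import *
import pickle
for n in('side','scene','wrist'):
    C=cam(n);im=optics.capture(n);cv2.imwrite(f'pics/{n}12.png',im);pickle.dump(C,open(f'C12{n}.pkl','wb'))
E
```

```text
t: 21.6
position: [512.3, -105.4, 278.5]
ee_rot: [[-0.004, 0.172, -0.985], [-0.001, -0.985, -0.172], [-1.0, 0.001, 0.004]]
force: [-1.2, 0.6, -0.2]
opening: 60.0
```

View pics/wrist12.png

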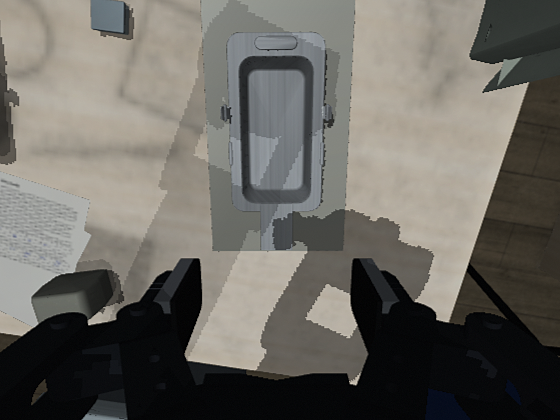

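View pics/side12.png

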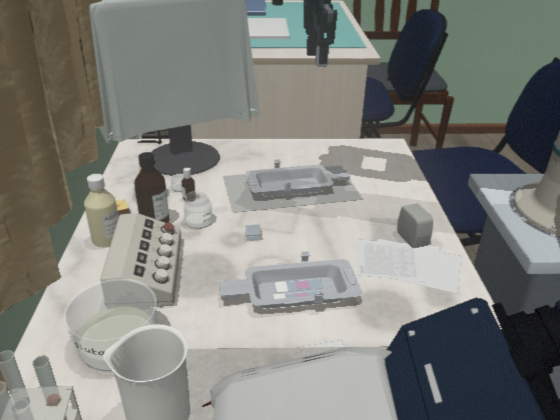

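The lower tray stands flat with its slides inside, and the bystanders look unmoved. The upper tray is on the sheet. I'll run a numeric check of centring, yaw and height, and check whether the lower tray moved.

```bash
python3 - <<'E'
from h import *
import pickle
W=pickle.load(open('C12wrist.pkl','rb'))
B=onz(W,275.5,43,27.2);T=onz(W,277,249,25.2)
print('btn',B,'tab',T,np.degrees(np.arctan2(*(B-T)[[1,0]])))
L=onz(W,227,110,25.2);R=onz(W,325,110,25.2);print('flange L R',L,R,np.linalg.norm(L-R))
print('flange ends mid',(onz(W,277,33,25.2)+onz(W,276,211,25.2))/2)
c1=onz(W,213,250,1.2);c2=onz(W,345,250,1.2);print('sheet near corners',c1,c2,np.linalg.norm(c1-c2),'centre',(c1+c2)/2+135*np.array([np.cos(np.radians(9.9)),np.sin(np.radians(9.9)),0]))
a=cv2.imread('pics/scene0.png');
for n in('side','scene'):
    d=cv2.absdiff(cv2.imread(f'pics/{n}0.png'),cv2.imread(f'pics/{n}12.png')).max(2)
    for nm,p in(('jar',(724,36,28)),('bottle',(760,-52,35)),('box',(633,78,8)),('lowtab',(671,248,24))):
        C=cam(n);x,y=proj(C,p).astype(int);q=d[y-14:y+14,x-12:x+12];print(n,nm,q.mean(),(q>40).sum())
im=cv2.imread('pics/side12.png')[135:320,200:380];cv2.imwrite('pics/s12z.png',cv2.resize(im,None,fx=3.2,fy=3.2,interpolation=cv2.INTER_CUBIC))
E
```

```text
btn [633.76799312 -83.65436164  27.2       ] tab [ 431.54740134 -120.36726244   25.2       ] 10.289903857582168
flange L R [566.21302881 -47.14659448  25.2       ] [ 582.63667655 -141.71544296   25.2       ] 95.98439096001691
flange ends mid [558.06840174 -97.7537493   25.2       ]
sheet near corners [408.56400265 -49.64627269   1.2       ] [ 434.62655712 -199.28266799    1.2       ] 151.88912911394092 centre [ 554.58503892 -101.25404181    1.2       ]
side jar 2.8720238095238093 0
side bottle 2.7886904761904763 0
side box 2.738095238095238 0
side lowtab 3.230654761904762 0
scene jar 6.693452380952381 0
scene bottle 7.428571428571429 0
scene box 6.919642857142857 0
scene lowtab 8.59375 12
```

View pics/s12z.png

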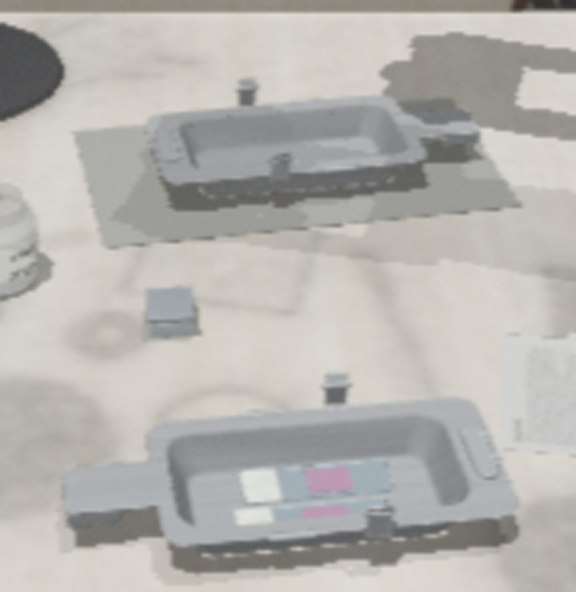

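```bash
python3 - <<'E'
from h import *
print(env.hand_in(), sensors.observe()['t'])
E
```

```text
the job is handed in; nothing more can be done
the job is handed in; nothing more can be done
```

I finished the job and handed it in at about 22 s. The upper tray is lying flat in the middle of the blotting sheet, and the lower tray is still standing in place with its slides inside.

- **Unclipping:** I pressed the thumb button in small steps. The highest reading was about 6.6 N, reached again at the stop after 4.5 mm of travel. The tray rocked out and stayed loose with its tab end up.
- **Lifting and laying down:** I gripped the tab at 70 N and the tray came up freely, with about 2 N on the wrist. I levelled it and lowered it until I felt contact. The first touch was slightly tilted and pressed with about 6.5 N; I corrected that before letting go.
- **Position on the sheet:** The tray sits about 2–3 mm from the sheet's centre and is turned about 0.4° from its length. One rougher reading of the tray's centre, from the flange ends, disagreed by about 4–5 mm lengthwise.
- **Everything else:** The before and after pictures show no change at the jar, the bottle or the box. At the lower tray's tab, 12 pixels changed in one view and none in the other. I put that down to lighting and shadow, because the tray looks flat and in the same place.

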